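# Put the coffee counter's shelf tray in order

### The job

On the lipped shelf tray the square syrup bottle and the round sugar jar stand on each other's mats: swap them, so that the bottle stands centred on the square mat and the jar centred on the round mat. Put every steel shaker from the counter over the lip into the tray too, so that all stand upright on its floor. Do not tip the bottle or the jar over, and leave everything else on the counter where it is.

Things in the scene. Friction and masses are not known exactly. Their poses are not given: they have to be found in the camera images.
- rack: Low shelf tray fixed to the counter (light wood floor, bare aluminium lip all round), 122 mm deep (its x) by 532 mm long (its y), open on top. Origin at the centre of its underside, on the counter; z up; its -x side is the front lip towards the robot. The floor is 12 mm above the counter; the lip is 6 mm thick and rises to 44 mm above the counter (32 mm above the floor) on all four sides, so the inside is 110 by 520 mm. Turned up to 0.1 rad.
- mat_square: Square black rubber mat, 86 x 86 x 3 mm, fixed on the tray floor near one end (about 200 mm from the tray's centre; which end varies). Origin at the centre of its underside, sides parallel to the tray.
- mat_round: Round black rubber mat, 86 mm across, 3 mm thick, fixed on the tray floor near the other end. Origin at the centre of its underside.
- bottle_mid (a point): Centre (100 mm above the underside) of the square syrup bottle, brown glass, about 0.3 to 0.55 kg, 200 mm tall, z up. Body 56 x 56 mm from the underside to 122 mm up (sides along its x and y), then a shoulder narrowing to a round neck and black cap 30 mm across from 142 to 200 mm up. It starts on the round mat, at any yaw.
- jar_mid (a point): Centre (55 mm above the underside) of the round sugar jar, white china with a wooden lid that stays on, about 0.3 to 0.52 kg: an upright cylinder 60 mm across and 110 mm tall, z up. It starts on the square mat.
- shaker1_mid (a point): Centre (40 mm above the underside) of a plain steel shaker, 0.12 to 0.21 kg: a cylinder 44 mm across and 80 mm tall with a perforated lid and a heavy foot (centre of mass about 21 mm up), z up. Starts upright on the counter between the robot and the tray; 3 to 5 of the five alike shakers are present, the others are None.
- shaker2_mid (a point): Centre (40 mm above the underside) of a plain steel shaker, 0.12 to 0.21 kg: a cylinder 44 mm across and 80 mm tall with a perforated lid and a heavy foot (centre of mass about 21 mm up), z up. Starts upright on the counter between the robot and the tray; 3 to 5 of the five alike shakers are present, the others are None.
- shaker3_mid (a point): Centre (40 mm above the underside) of a plain steel shaker, 0.12 to 0.21 kg: a cylinder 44 mm across and 80 mm tall with a perforated lid and a heavy foot (centre of mass about 21 mm up), z up. Starts upright on the counter between the robot and the tray; 3 to 5 of the five alike shakers are present, the others are None.
- shaker4_mid (a point): Centre (40 mm above the underside) of a plain steel shaker, 0.12 to 0.21 kg: a cylinder 44 mm across and 80 mm tall with a perforated lid and a heavy foot (centre of mass about 21 mm up), z up. Starts upright on the counter between the robot and the tray; 3 to 5 of the five alike shakers are present, the others are None.
- shaker5_mid (a point): Centre (40 mm above the underside) of a plain steel shaker, 0.12 to 0.21 kg: a cylinder 44 mm across and 80 mm tall with a perforated lid and a heavy foot (centre of mass about 21 mm up), z up. Starts upright on the counter between the robot and the tray; 3 to 5 of the five alike shakers are present, the others are None.
- cup_white_mid (a point): bystander, to be left alone: white espresso cup, 60 mm across, 56 mm tall; point 28 mm up
- cup_black_mid (a point): bystander, to be left alone: black espresso cup, 60 mm across, 56 mm tall; point 28 mm up
- tamper_mid (a point): bystander, to be left alone: coffee tamper, steel foot 58 mm across, wooden grip, 75 mm tall; point 36 mm up
- bowl_mid (a point): bystander, to be left alone: small white bowl, 80 mm across, 35 mm tall; point 18 mm up
- pitcher_mid (a point): bystander, to be left alone: steel milk pitcher, 88 mm across plus an ear handle, 105 mm tall; point 52 mm up
- portafilter_mid (a point): bystander, to be left alone: portafilter lying on the counter, steel head 72 mm across, 34 mm tall, black handle along its -x to 190 mm; point at the head's centre, 17 mm up
- saucers_mid (a point): bystander, to be left alone: stack of white saucers, 120 mm across, 35 mm tall; point 17 mm up
Things that resemble listed ones, but are neither listed nor needed, are in the scene too. Leave any green look-alike of the part that bears jar_mid alone. What is shaped like the part that bears shaker4_mid but turquoise is not meant.

How it is judged:
By the outcome, as a careful person would: the job done as asked, in the order asked, and still so for the second after the job is handed in, with the robot touching nothing.
Of shaker1, shaker2, shaker3, shaker4, shaker5 only 3 to 5 are there at a start; the rules pass over those that are not, and their reading is None.
At some moment in a run one of shaker1, shaker2, shaker3, shaker4, shaker5 may be knocked a few centimetres aside while the robot is not near it.
It also fails if it takes over 210 s, if anything falls off the work surface, if the arm or the gripper's body presses on something with over 40 N, if the wrist force passes 120 N, or if a joint passes its speed limit or range.

### The arm

A 6-joint arm with a two-finger parallel gripper is mounted at the origin on the work surface. World frame = base frame: x ahead of the robot, y to its left, z up, the work surface at z = 0. Lengths are in mm, angles in rad, forces in N, time in s.
With the tool pointing down it reaches from about 275 to 750 mm from the base axis. Payload 10.2 kg.
Tool frame: the origin (TCP) lies at the very end of the fingers, on their centre line; the grasp point (between the pads) lies 19 mm behind it (ctrl.grip_depth is the distance from the TCP to the grasp point, in mm); z points along the fingers, x is the direction in which the jaws open and shut, and the axes are right-handed (so a half turn about z gives the same grasp; the last joint's range is limited). The gripper opens to 85 mm and grips with 20 to 120 N. Pads are 22 mm wide; open, the fingers measure 114 mm over their backs; the gripper's body (76 mm by 85 mm) begins 54 mm behind the grasp point. The pads swing forward as they close: fully open they stand 13 mm farther back than shut.
Start: joints at [0.987, 0.313, 1.498, -0, 1.331, -0.223], TCP at [185.35, 491.199, 195.394] pointing down, gripper open.
Joint ranges: [-2.94, 2.94], [-0.97, 2.17], [0.19, 2.56], [-1.23, 4.37], [0.02, 3.11], [-2.88, 2.88]. Speed limits (rad/s): [2.39, 2.39, 3.01, 3.14, 3.14, 3.14].

### API

Orientations are given as a unit quaternion [w, x, y, z].
In Python, from rig import ctrl gives the robot as it stands.
- The arm moves only by the tool play_rows, never from a script. Its argument "motion" is a list of rows, each a list of 2 entries, a list of its own where there are three numbers: the shift along the tool's x, y, z in mm, then the turn, a rotation vector about the tool's x, y, z in degrees. A call has 1 to 20 rows; each row shifts and turns the commanded pose from where the row before left it, along the tool's axes as they then stand; what a row does not reach is not made up. A row lasts 1/12 s, in which the tool goes at most 41.7 mm and 7.16 degrees, less where a joint would pass 70% of its speed; a pose out of reach is approached as far as the arm can. A call with a gripper value outside its range is refused whole. "fingers" is the finger opening in mm, from 0 to 85.4, set as the call begins (left out, the last holds). The fingers move at their own pace and stop on an object; "squeeze" is the grip in N (left out, the last holds). Time passes only in rows, so rows that do not move let the fingers close. It gives the time, the measured TCP pose, the force and the opening at its end, in the units of the state.
- ctrl.sense(): the state, without advancing time (a new reading comes with each control period).
- ctrl.capture(name): name is "scene" or "top"; returns the picture (400x640x3 uint8, red, green, blue); there is no depth.
- ctrl.get_calibration(name): a dict with "K" (3x3 intrinsics, pixels), "R" (3x3) and "t" (3): a world point X has camera coordinates R X + t. Camera axes: x right, y down, z forward; pixel columns grow to the right and rows downward; lengths in mm; the calibration is good to about 2 mm. A picture is of the moment at which its call begins. get_calibration takes no time and is no camera call.
- ctrl.finish_job(): hands the job in, once; it reports no verdict.
Trained networks look in the newest picture that a camera, given by its name, has taken for a name from the list of things; names that differ only in an ending like _2 or _b are one class to them, and where a whole thing is asked for, a point or a joint stands for the part that bears it (a point fixed in the world has none). Each returns a list of dicts, best first, with "p" (0 to 1); they miss things now and then, are a little off and sometimes report something else, mostly with a low value. They report only what shows in the picture. A call takes as long as a camera call. They do not tell look-alikes from the thing itself.
- ctrl.spot_in(camera, name): "position" ([column, row] as shares, 0 to 1, of the picture: columns of its width, rows of its height, amid what is visible of it).
The state is a dict: "time_s": time; "joints": joint angles; "dq": joint speeds; "tau": joint torques, N m; "eef_pos": TCP position; "ee_rot": TCP orientation; "force": force on the tool from outside, world axes, zero at the start; "wrist_torque": the same for the moment, N m; "grip_width": opening from 0.0 (shut) to 1.0 (fully open).
Only numpy, scipy, OpenCV 4.12 (cv2) and the standard library are available. Lean on these libraries where they do the work, as an engineer would, in place of code of your own. Each camera call takes 0.05 s, during which the arm holds its last target. There are 200 camera calls.

## Working session

There is one attempt and no reset: what is moved stays moved. The work goes in short steps, Python scripts to look and compute and a tool call to move; the robot and the scene stay as the last step left them, time stands still between calls to the robot, and variables do not carry over. Pictures are saved under pics/ and viewed, about 12 in all and at most 16, crops included, and the job is handed in when it is done.

Besides the shell and the picture viewer there is one more tool, called after "Request:" as name([rows], argument=value, ...), one row to a line, values as JSON. play_rows: Moves the arm, as the interface text tells. Its arguments: {"type":"object","properties":{"motion":{"type":"array"},"fingers":{"type":"number"},"squeeze":{"type":"number"}},"required":["motion"]}

```bash
ls; mkdir -p pics; python3 - <<'E'
from rig import ctrl
import cv2,numpy as np
for n in("scene","top"):
    im=ctrl.capture(n); cv2.imwrite(f"pics/{n}0.png",im[:,:,::-1])
    c=ctrl.get_calibration(n); print(n,c)
    for k in ["bottle_mid","jar_mid","shaker1_mid","mat_square","mat_round","rack"]:
        print(k,[(round(d["p"],2),round(d["position"][0]*640),round(d["position"][1]*400)) for d in ctrl.spot_in(n,k)])
print(ctrl.sense())
E
```

```text
pics
scene {'K': array([[471.74687028,   0.        , 314.71700897],
       [  0.        , 471.74687028, 198.05629713],
       [  0.        ,   0.        ,   1.        ]]), 'R': array([[ 0.65222958,  0.75800953, -0.00425834],
       [ 0.59098137, -0.51201208, -0.62336559],
       [-0.47469738,  0.40406088, -0.78191893]]), 't': array([-390.72978789, -291.53163701, 2018.93530385])}
bottle_mid [(0.87, 283, 234), (0.36, 325, 164)]
jar_mid [(0.78, 413, 197), (0.67, 369, 178)]
shaker1_mid [(0.67, 326, 165), (0.24, 325, 145)]
mat_square [(0.68, 364, 190)]
mat_round [(0.49, 408, 124)]
rack [(0.84, 327, 214)]
top {'K': array([[512.9187781 ,   0.        , 315.88651822],
       [  0.        , 512.9187781 , 201.07473802],
       [  0.        ,   0.        ,   1.        ]]), 'R': array([[ 0.00125414, -0.99986729,  0.01624257],
       [-0.99596957, -0.00270561, -0.08965096],
       [ 0.08968301, -0.01606467, -0.99584079]]), 't': array([ -19.82286932,  580.88520799, 1720.16809046])}
bottle_mid [(0.71, 364, 183)]
jar_mid [(0.73, 222, 134), (0.62, 239, 182)]
shaker1_mid [(0.57, 365, 183), (0.53, 255, 238), (0.4, 305, 184)]
mat_square [(0.81, 248, 193), (0.66, 303, 181), (0.44, 378, 265), (0.35, 217, 237)]
mat_round [(0.65, 353, 187)]
rack [(0.71, 302, 183), (0.55, 216, 238)]
{'time_s': 0.7, 'joints': array([ 9.86615986e-01,  3.12869872e-01,  1.49770608e+00,  3.73446970e-06,
        1.33097237e+00, -2.23407148e-01]), 'dq': array([-0.00152374,  0.00024507, -0.00078462,  0.0002731 ,  0.00026622,
       -0.00097688]), 'tau': array([ 6.21993859e-04, -4.12108004e+01, -2.59869093e+01, -1.76335325e-04,
        5.64091224e-04, -1.16711061e-05]), 'eef_pos': array([185.34411459, 491.20714998, 195.40730964]), 'ee_rot': array([-9.93755661e-06,  8.22495771e-01,  5.68771225e-01,  1.98945472e-05]), 'force': array([-0.46852272,  0.74933203, -0.78054322]), 'wrist_torque': array([ 0.03986958, -0.01123777,  0.03503989]), 'grip_width': 0.9952208741187407}
```

```bash
python3 - <<'E'
import cv2
a=cv2.imread("pics/top0.png");cv2.imwrite("pics/t1.png",cv2.resize(a[90:330,150:470],None,fx=2.5,fy=2.5,interpolation=cv2.INTER_CUBIC))
a=cv2.imread("pics/scene0.png");cv2.imwrite("pics/s1.png",cv2.resize(a[60:310,170:490],None,fx=2.4,fy=2.4,interpolation=cv2.INTER_CUBIC))
E
```

```text
(no output)
```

View pics/t1.png

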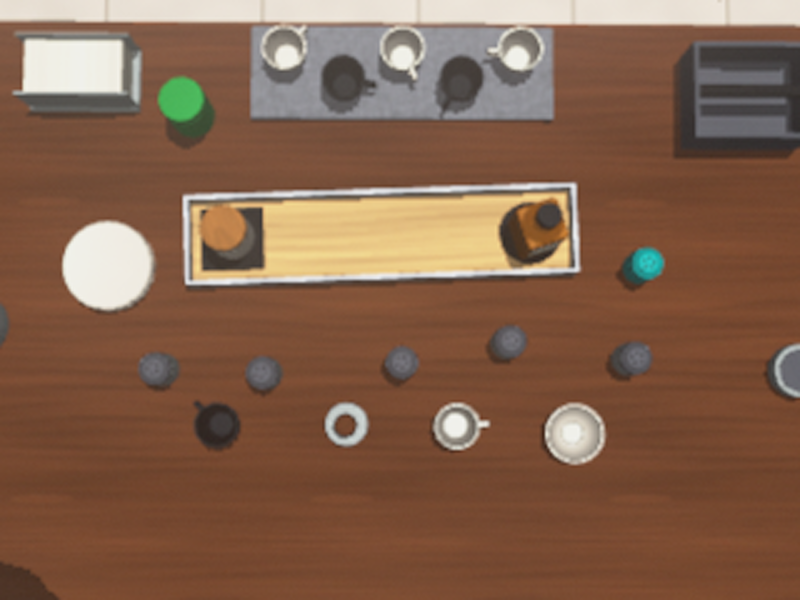

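View pics/s1.png

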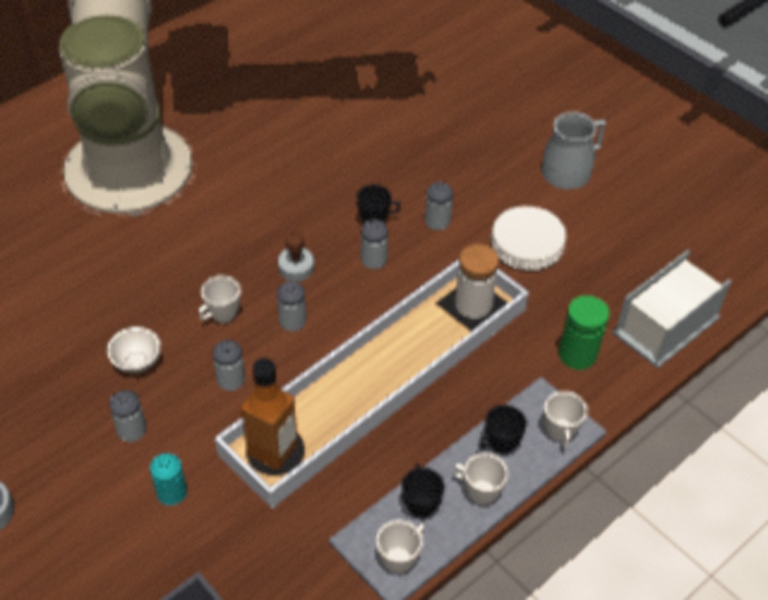

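The top crop shows the tray with the jar at (223,228) on the square mat on the left. The bottle cap is at (548,215), over the round mat on the right. Five grey shakers stand at about (158,370), (264,374), (401,364), (508,342) and (632,359). The turquoise and green look-alikes are to be left alone.

```bash
cat > h.py <<'E'
from rig import ctrl
import numpy as np, cv2
from scipy.optimize import least_squares
from scipy.spatial.transform import Rotation as Rn
C={n:ctrl.get_calibration(n) for n in("scene","top")}
def proj(n,X):
    c=C[n];P=np.atleast_2d(X)@c["R"].T+c["t"];p=P@c["K"].T;return p[:,:2]/p[:,2:]
def back(n,uv,z):
    c=C[n];d=c["R"].T@np.linalg.solve(c["K"],[uv[0],uv[1],1]);o=-c["R"].T@c["t"];return (o+d*(z-o[2])/d[2])[:2]
def T(u,v):return np.array([150+u/2.5,90+v/2.5])     # crop -> full pixels
def S(u,v):return np.array([170+u/2.4,60+v/2.4])
def delta(x,y,z,yaw=None):
    s=ctrl.sense();q=s["ee_rot"];R=Rn.from_quat([q[1],q[2],q[3],q[0]]).as_matrix()
    cy=np.degrees(np.arctan2(R[1,0],R[0,0]))
    print("t",round(s["time_s"],1),"pos",s["eef_pos"].round(1),"yaw",cy.round(2),"tilt",R[:,2].round(4),"grip",round(s["grip_width"]*85.4,1),"F",s["force"].round(1))
    print("tool shift",(R.T@(np.array([x,y,z])-s["eef_pos"])).round(1), "turn z(neg yaw):",None if yaw is None else round(-(yaw-cy),2))
def grab(k):
    for n in C: cv2.imwrite(f"pics/{n}{k}.png",ctrl.capture(n)[:,:,::-1])
E
python3 - <<'E'
from h import *
tc=[T(183,195),T(577,183),T(580,272),T(186,286)]
sc={"right-far?":0}
print("tray rim top:",[back("top",p,44).round(0) for p in tc])
def f(p):
    a=p[2];R=np.array([[np.cos(a),-np.sin(a)],[np.sin(a),np.cos(a)]])
    L=np.array([[61,266],[61,-266],[-61,-266],[-61,266]])@R.T+p[:2]
    X=np.c_[L,[44]*4]
    # scene corners: (61,266)=right tip(528,296)?, (61,-266)=(272,502), (-61,-266)=(218,441), (-61,266)=(470,255 hidden)
    e1=(proj("top",X)-np.array(tc)).ravel()
    e2=(proj("scene",X)[:3]-np.array([S(528,294),S(272,501),S(218,440)])).ravel()
    return np.r_[e1,e2]
r=least_squares(f,[550,0,0]);print("tray",r.x.round(3),"res px",r.fun.round(1))
t=[(158,370),(264,374),(401,364),(508,342),(632,359)];s=[(440,190),(374,230),(291,291),(228,349),(126,401)]
for a,b in zip(t,s): print("shaker",back("top",T(*a),80).round(0),back("scene",S(*b),80).round(0))
print("jar",back("top",T(223,228),125).round(0),back("scene",S(479,260),125).round(0))
print("cap",back("top",T(548,215),215).round(0),back("scene",S(264,370),215).round(0))
print("sqmat",np.mean([back("top",T(*p),15) for p in [(202,208),(263,208),(264,268),(202,269)]],0).round(0))
delta(back("top",T(223,228),125)[0],back("top",T(223,228),125)[1],150,0)
a=cv2.imread("pics/top0.png");b=cv2.imread("pics/scene0.png")
z=lambda i,x,y,w,h,k:cv2.resize(i[y:y+h,x:x+w],(w*k,h*k),interpolation=cv2.INTER_CUBIC)
cv2.imwrite("pics/z2.png",np.hstack([z(a,340,160,48,48,8),z(b,255,200,48,60,8)[:384]]))
E
```

```text
tray rim top: [array([691., 295.]), array([ 709., -239.]), array([ 588., -242.]), array([567., 289.])]
tray [6.41499e+02 2.59640e+01 4.20000e-02] res px [ 0.2 -0.1 -0.5 -1.3  0.2 -1.2 -0.1 -0.6 -0.1 -0.7 -0.7 -2.4 -1.5  0.2]
shaker [454. 318.] [461. 321.]
shaker [449. 179.] [458. 178.]
shaker [462.   0.] [471.  -3.]
shaker [ 491. -141.] [ 497. -143.]
shaker [ 469. -304.] [ 477. -309.]
jar [636. 230.] [640. 228.]
cap [ 641. -178.] [ 647. -183.]
sqmat [636. 231.]
t 0.7 pos [185.3 491.2 195.4] yaw 69.33 tilt [ 0.  0. -1.] grip 85.0 F [-0.5  0.7 -0.8]
tool shift [-85.9 513.5  45.4] turn z(neg yaw): 69.33
```

View pics/z2.png

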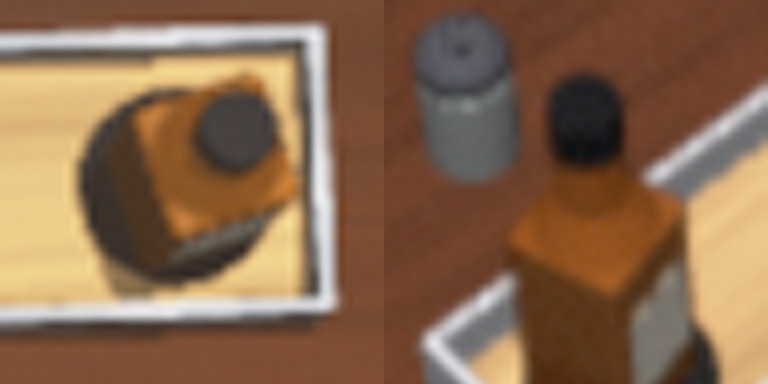

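The zoom shows the bottle's shoulder corners at about (133,118), (250,75), (297,187) and (172,238). That puts its yaw at about 19°. The tray's yaw is 2.4°.

Request:
play_rows([
  [[0,0,0],[0,0,6.7]],
  [[0,0,0],[0,0,6.7]],
  [[0,0,0],[0,0,6.7]],
  [[0,0,0],[0,0,6.7]],
  [[0,0,0],[0,0,6.7]],
  [[0,0,0],[0,0,6.7]],
  [[0,0,0],[0,0,6.7]],
  [[0,0,0],[0,0,6.7]],
  [[0,0,0],[0,0,6.7]],
  [[0,0,0],[0,0,6.6]],
], fingers=85, squeeze=40)

```text
time_s: 1.53
eef_pos: [185.3, 491.2, 195.4]
ee_rot: [0.0, 1.0, 0.018, -0.0]
force: [-0.1, -0.3, 0.7]
grip_width: 0.994
```

Request:
play_rows([
  [[24.5,15.6,0],[0,0,0]],
  [[24.5,15.6,0],[0,0,0]],
  [[24.5,15.6,0],[0,0,0]],
  [[24.5,15.6,0],[0,0,0]],
  [[24.5,15.6,0],[0,0,0]],
  [[24.5,15.6,0],[0,0,0]],
  [[24.5,15.6,0],[0,0,0]],
  [[24.5,15.6,0],[0,0,0]],
  [[24.5,15.6,0],[0,0,0]],
  [[24.5,15.6,0],[0,0,0]],
  [[24.5,15.6,0],[0,0,0]],
  [[24.5,15.6,0],[0,0,0]],
  [[24.5,15.6,0],[0,0,0]],
  [[24.5,15.6,0],[0,0,0]],
  [[24.5,15.6,0],[0,0,0]],
  [[24.5,15.6,0],[0,0,0]],
  [[24.5,15.6,0],[0,0,0]],
  [[24.5,15.6,0],[0,0,0]],
  [[0,0,0],[0,0,0]],
  [[0,0,0],[0,0,0]],
])

```text
time_s: 3.2
eef_pos: [638.5, 228.4, 194.4]
ee_rot: [0.0, 1.0, 0.02, -0.001]
force: [-0.3, -0.1, 1.2]
grip_width: 0.997
```

```bash
python3 -c "
from h import *
delta(638,229,80,2.4)"
```

```text
t 3.2 pos [638.5 228.4 194.4] yaw 2.33 tilt [-1.1e-03 -1.0e-04 -1.0e+00] grip 85.1 F [-0.3 -0.1  1.2]
tool shift [ -0.3  -0.6 114.4] turn z(neg yaw): -0.07
```

Request:
play_rows([
  [[0,0,15],[0,0,0]],
  [[0,0,15],[0,0,0]],
  [[0,0,15],[0,0,0]],
  [[0,0,15],[0,0,0]],
  [[0,0,15],[0,0,0]],
  [[0,0,15],[0,0,0]],
  [[0,0,15],[0,0,0]],
  [[0,0,12],[0,0,0]],
  [[0,0,0],[0,0,0]],
  [[0,0,0],[0,0,0]],
])

```text
time_s: 4.03
eef_pos: [637.4, 229.8, 78.5]
ee_rot: [0.0, 1.0, 0.022, -0.0]
force: [-0.1, -0.1, -0.5]
grip_width: 0.996
```

Request:
play_rows([
  [[0,0,0],[0,0,0]],
  [[0,0,0],[0,0,0]],
  [[0,0,0],[0,0,0]],
  [[0,0,0],[0,0,0]],
  [[0,0,0],[0,0,0]],
  [[0,0,0],[0,0,0]],
  [[0,0,0],[0,0,0]],
  [[0,0,0],[0,0,0]],
  [[0,0,0],[0,0,0]],
  [[0,0,0],[0,0,0]],
], fingers=40, squeeze=40)

```text
time_s: 4.87
eef_pos: [638.3, 229.5, 80.2]
ee_rot: [-0.0, 1.0, 0.021, 0.001]
force: [-2.3, 0.6, 5.5]
grip_width: 0.672
```

Request:
play_rows([
  [[0,0,-5],[0,0,0]],
  [[0,0,-10],[0,0,0]],
  [[0,0,-5],[0,0,0]],
  [[0,10,0],[0,0,0]],
  [[0,20,0],[0,0,0]],
  [[0,20,0],[0,0,0]],
  [[0,20,0],[0,0,0]],
  [[0,20,0],[0,0,0]],
  [[0,20,0],[0,0,0]],
  [[0,20,0],[0,0,0]],
  [[0,20,0],[0,0,0]],
  [[0,20,0],[0,0,0]],
  [[0,20,0],[0,0,0]],
  [[0,10,0],[0,0,0]],
  [[0,0,0],[0,0,0]],
  [[0,0,0],[0,0,0]],
])

```text
time_s: 6.2
eef_pos: [646.2, 29.5, 98.3]
ee_rot: [-0.0, 1.0, 0.021, -0.0]
force: [0.2, 1.1, -3.1]
grip_width: 0.673
```

```bash
python3 - <<'E'
from h import *
delta(638,29,77,2.4)
grab(1)
for n in C:
  for k in["jar_mid","mat_square","bottle_mid"]: print(n,k,[(round(d["p"],2),round(d["position"][0]*640),round(d["position"][1]*400)) for d in ctrl.spot_in(n,k)])
a=cv2.imread("pics/top1.png");b=cv2.imread("pics/scene1.png")
z=lambda i,x,y,w,h,k:cv2.resize(i[y:y+h,x:x+w],(w*k,h*k),interpolation=cv2.INTER_CUBIC)
cv2.imwrite("pics/z3.png",np.vstack([z(a,215,150,180,70,4)[:280],z(b,240,130,180,80,4)]))
E
```

```text
t 6.2 pos [646.2  29.5  98.3] yaw 2.38 tilt [-2.e-04  4.e-04 -1.e+00] grip 57.5 F [ 0.2  1.1 -3.1]
tool shift [-8.2  0.2 21.3] turn z(neg yaw): -0.02
scene jar_mid [(0.9, 325, 206), (0.67, 412, 196)]
scene mat_square [(0.6, 364, 187)]
scene bottle_mid [(0.97, 284, 236)]
top jar_mid [(0.76, 223, 132)]
top mat_square [(0.76, 242, 187)]
top bottle_mid [(0.89, 364, 181)]
```

View pics/z3.png

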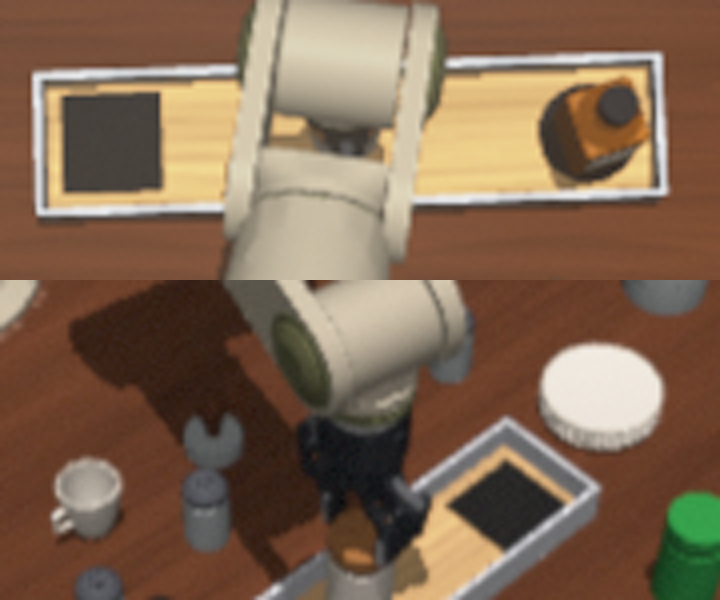

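The square mat is now clear, with its corners at crop (63,93), (160,92), (162,190) and (64,192). The jar is held upright over the tray's middle.

Request:
play_rows([
  [[-4,0,5],[0,0,0]],
  [[0,0,5],[0,0,0]],
  [[0,0,5],[0,0,0]],
  [[0,0,3],[0,0,0]],
  [[0,0,2],[0,0,0]],
  [[0,0,0.5],[0,0,0]],
  [[0,0,0],[0,0,0]],
  [[0,0,0],[0,0,0]],
])

```text
time_s: 7.27
eef_pos: [642.5, 29.3, 78.0]
ee_rot: [0.0, 1.0, 0.021, 0.0]
force: [-0.3, -0.1, -3.8]
grip_width: 0.671
```

```bash
python3 - <<'E'
from h import *
delta(641,29,77,2.4)
t=[back("top",(215+u/4,150+v/4),15) for u,v in[(63,93),(160,92),(162,190),(64,192)]]
s=[back("scene",(240+u/4,130+v/4),15) for u,v in[(508,182),(568,222),(504,273),(447,227)]]
print(np.round(t,0).tolist(),np.mean(t,0).round(1));print(np.round(s,0).tolist(),np.mean(s,0).round(1))
a=.042;R=np.array([[np.cos(a),np.sin(a)],[-np.sin(a),np.cos(a)]])
print("tray coords",R@(np.mean(t,0)-[641.5,26]),R@(np.mean(s,0)-[641.5,26]))
E
```

```text
t 7.3 pos [642.5  29.3  78. ] yaw 2.43 tilt [ 3.e-04 -0.e+00 -1.e+00] grip 57.3 F [-0.3 -0.1 -3.8]
tool shift [-1.5  0.3  1. ] turn z(neg yaw): 0.03
[[677.0, 274.0], [678.0, 191.0], [594.0, 188.0], [592.0, 271.0]] [635.2 230.9]
[[596.0, 271.0], [669.0, 279.0], [674.0, 189.0], [598.0, 187.0]] [634.3 231.4]
tray coords [  2.28647884 204.98574907] [  1.41019434 205.5159235 ]
```

Request:
play_rows([
  [[0,0,0.8],[0,0,0]],
  [[0,0,0.8],[0,0,0]],
  [[0,0,0],[0,0,0]],
  [[0,0,0],[0,0,0]],
])

```text
time_s: 7.6
eef_pos: [642.6, 29.3, 77.3]
ee_rot: [0.0, 1.0, 0.021, 0.001]
force: [-2.2, -0.9, 4.5]
grip_width: 0.671
```

Request:
play_rows([
  [[0,0,0],[0,0,0]],
  [[0,0,0],[0,0,0]],
  [[0,0,0],[0,0,0]],
  [[0,0,0],[0,0,0]],
  [[0,0,0],[0,0,0]],
  [[0,0,0],[0,0,0]],
  [[0,0,-5],[0,0,0]],
  [[0,0,-10],[0,0,0]],
  [[0,0,-20],[0,0,0]],
  [[0,0,-20],[0,0,0]],
  [[0,0,-20],[0,0,0]],
  [[0,0,-20],[0,0,0]],
  [[0,0,-20],[0,0,0]],
  [[0,0,-20],[0,0,0]],
  [[0,0,-20],[0,0,0]],
  [[0,0,-10],[0,0,0]],
], fingers=82)

```text
time_s: 8.93
eef_pos: [642.9, 29.3, 245.1]
ee_rot: [0.0, 1.0, 0.021, 0.002]
force: [-0.3, 0.2, -0.2]
grip_width: 0.959
```

Request:
play_rows([
  [[-0.6,17.4,0],[0,0,0]],
  [[-0.6,17.4,0],[0,0,0]],
  [[-0.6,17.4,0],[0,0,0]],
  [[-0.6,17.4,0],[0,0,0]],
  [[-0.6,17.4,0],[0,0,0]],
  [[-0.6,17.4,0],[0,0,0]],
  [[-0.6,17.4,0],[0,0,0]],
  [[-0.6,17.4,0],[0,0,0]],
  [[-0.6,17.4,0],[0,0,0]],
  [[-0.6,17.4,0],[0,0,0]],
  [[-0.6,17.4,0],[0,0,0]],
  [[-0.6,17.4,0],[0,0,0]],
  [[0,0,0],[0,0,-5.5]],
  [[0,0,0],[0,0,-5.5]],
  [[0,0,0],[0,0,-5.5]],
  [[0,0,0],[0,0,0]],
  [[0,0,0],[0,0,0]],
])

```text
time_s: 10.35
eef_pos: [644.0, -180.1, 241.3]
ee_rot: [-0.0, 0.987, 0.163, -0.0]
force: [-0.8, -1.0, -0.4]
grip_width: 0.96
```

```bash
python3 - <<'E'
from h import *
delta(644,-180,167,19)
grab(2)
for n in C:
  for k in["jar_mid","bottle_mid","shaker1_mid"]: print(n,k,[(round(d["p"],2),round(d["position"][0]*640),round(d["position"][1]*400)) for d in ctrl.spot_in(n,k)])
a=cv2.imread("pics/top2.png");b=cv2.imread("pics/scene2.png")
z=lambda i,x,y,w,h,k:cv2.resize(i[y:y+h,x:x+w],(w*k,h*k),interpolation=cv2.INTER_CUBIC)
cv2.imwrite("pics/z4.png",np.vstack([z(a,200,140,200,110,3),z(b,220,110,200,150,3)[:,:600]])[:780])
E
```

```text
t 10.3 pos [ 644.  -180.1  241.3] yaw 18.76 tilt [-0.  0. -1.] grip 82.0 F [-0.8 -1.  -0.4]
tool shift [ 0.  -0.  74.3] turn z(neg yaw): -0.24
scene jar_mid [(0.83, 413, 197), (0.75, 327, 208)]
scene bottle_mid [(0.83, 284, 237)]
scene shaker1_mid [(0.44, 324, 161)]
top jar_mid [(0.81, 222, 135), (0.54, 299, 182)]
top bottle_mid [(0.64, 365, 183), (0.23, 234, 260)]
top shaker1_mid [(0.7, 253, 238)]
```

View pics/z4.png

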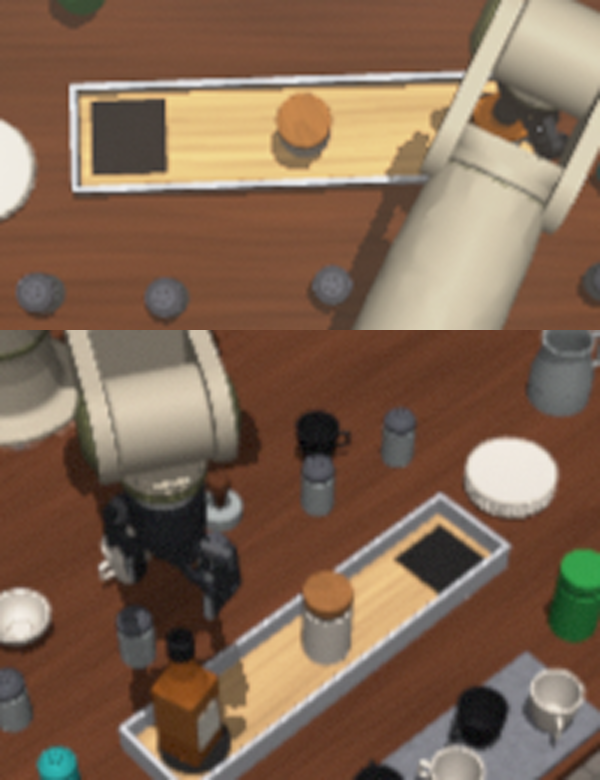

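The jar stands upright mid-tray at top crop (303,122). The gripper is above the bottle's cap.

Request:
play_rows([
  [[0,0,9],[0,0,0]],
  [[0,0,10],[0,0,0]],
  [[0,0,10],[0,0,0]],
  [[0,0,10],[0,0,0]],
  [[0,0,10],[0,0,0]],
  [[0,0,10],[0,0,0]],
  [[0,0,10],[0,0,0]],
  [[0,0,5],[0,0,0]],
  [[0,0,0],[0,0,0]],
  [[0,0,0],[0,0,0]],
])

```text
time_s: 11.58
eef_pos: [644.0, -179.6, 167.3]
ee_rot: [0.0, 0.986, 0.164, 0.0]
force: [0.3, -0.1, -0.1]
grip_width: 0.959
```

Request:
play_rows([
  [[0,0,0],[0,0,0]],
  [[0,0,0],[0,0,0]],
  [[0,0,0],[0,0,0]],
  [[0,0,0],[0,0,0]],
  [[0,0,0],[0,0,0]],
  [[0,0,0],[0,0,0]],
  [[0,0,0],[0,0,0]],
  [[0,0,0],[0,0,0]],
  [[0,0,0],[0,0,0]],
  [[0,0,0],[0,0,0]],
  [[0,0,0],[0,0,0]],
  [[0,0,0],[0,0,0]],
  [[0,0,0],[0,0,0]],
  [[0,0,0],[0,0,0]],
], fingers=15, squeeze=60)

```text
time_s: 12.75
eef_pos: [644.1, -179.7, 168.0]
ee_rot: [0.0, 0.986, 0.164, 0.0]
force: [-0.5, -0.3, 6.3]
grip_width: 0.317
```

```bash
python3 - <<'E'
from h import *
delta(634.5,231,220,2.4)
E
```

```text
t 12.8 pos [ 644.1 -179.7  168. ] yaw 18.93 tilt [ 8.e-04 -6.e-04 -1.e+00] grip 27.1 F [-0.5 -0.3  6.3]
tool shift [ 124.2 -391.6  -52.3] turn z(neg yaw): 16.53
```

Request:
play_rows([
  [[0,0,-3],[0,0,0]],
  [[0,0,-6],[0,0,0]],
  [[0,0,-10],[0,0,0]],
  [[0,0,-12],[0,0,0]],
  [[0,0,-12],[0,0,3]],
  [[0,0,-12],[0,0,3]],
  [[0,0,-12],[0,0,3]],
  [[0,0,-12],[0,0,3]],
  [[0,0,-12],[0,0,3]],
  [[0,0,-12],[0,0,1.5]],
  [[0,0,-12],[0,0,0]],
  [[0,0,-10],[0,0,0]],
  [[0,0,-5],[0,0,0]],
  [[0,0,0],[0,0,0]],
  [[0,0,0],[0,0,0]],
  [[0,0,0],[0,0,0]],
])

```text
time_s: 14.08
eef_pos: [643.8, -179.5, 296.4]
ee_rot: [-0.0, 1.0, 0.021, -0.001]
force: [1.6, 0.4, -4.9]
grip_width: 0.318
```

```bash
python3 - <<'E'
from h import *
delta(634.5,231,300,2.4)
grab(3)
a=cv2.imread("pics/top3.png");b=cv2.imread("pics/scene3.png")
z=lambda i,x,y,w,h,k:cv2.resize(i[y:y+h,x:x+w],(w*k,h*k),interpolation=cv2.INTER_CUBIC)
cv2.imwrite("pics/z5.png",np.vstack([z(a,300,140,110,70,4),z(b,220,110,110,125,4)])[:780])
E
```

```text
t 14.1 pos [ 643.8 -179.5  296.4] yaw 2.43 tilt [-1.5e-03  7.0e-04 -1.0e+00] grip 27.2 F [ 1.6  0.4 -4.9]
tool shift [   8.1 -410.5   -3.3] turn z(neg yaw): 0.03
```

View pics/z5.png

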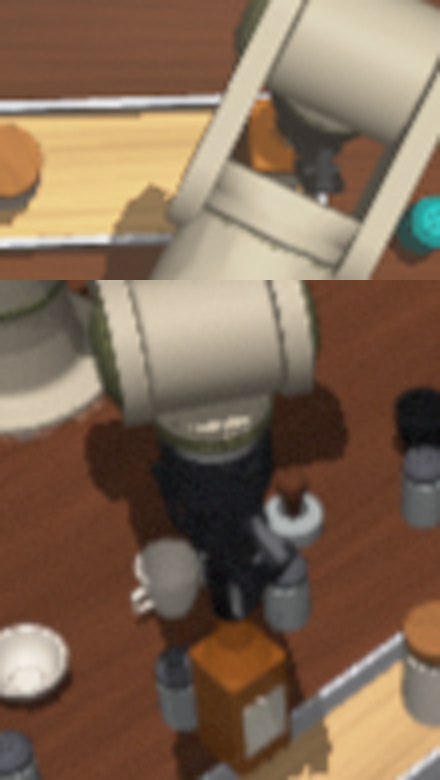

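The bottle hangs upright in the grip, with its body at (245,690) in the scene crop and clear of the tray.

Request:
play_rows([
  [[0,-10,0],[0,0,0]],
  [[0.5,-20,0],[0,0,0]],
  [[0.5,-22,0],[0,0,0]],
  [[0.5,-22,0],[0,0,0]],
  [[0.5,-22,0],[0,0,0]],
  [[0.5,-22,0],[0,0,0]],
  [[0.5,-22,0],[0,0,0]],
  [[0.5,-22,0],[0,0,0]],
  [[0.5,-22,0],[0,0,0]],
  [[0.5,-22,0],[0,0,0]],
  [[0.5,-22,0],[0,0,0]],
  [[0.5,-22,0],[0,0,0]],
  [[0.5,-22,0],[0,0,0]],
  [[0.5,-22,0],[0,0,0]],
  [[0.5,-22,0],[0,0,0]],
  [[0.5,-22,0],[0,0,0]],
  [[0.5,-22,0],[0,0,0]],
  [[0.5,-22,0],[0,0,0]],
  [[0.5,-18,0],[0,0,0]],
  [[0,-10,0],[0,0,0]],
])

```text
time_s: 15.85
eef_pos: [634.8, 233.2, 297.0]
ee_rot: [-0.0, 1.0, 0.022, -0.0]
force: [0.3, 0.6, -5.2]
grip_width: 0.318
```

Request:
play_rows([
  [[0,0,0],[0,0,0]],
  [[0,0,0],[0,0,0]],
  [[0,0,0],[0,0,0]],
  [[0,0,0],[0,0,0]],
])

```text
time_s: 16.18
eef_pos: [635.8, 229.2, 297.4]
ee_rot: [0.0, 1.0, 0.02, 0.0]
force: [0.3, 0.0, -4.9]
grip_width: 0.317
```

```bash
python3 - <<'E'
from h import *
delta(634.5,231,170,2.4)
E
```

```text
t 16.2 pos [635.8 229.2 297.4] yaw 2.35 tilt [ 1.e-04 -3.e-04 -1.e+00] grip 27.0 F [ 0.3  0.  -4.9]
tool shift [ -1.2  -1.9 127.4] turn z(neg yaw): -0.05
```

Request:
play_rows([
  [[-1,-2,8],[0,0,0]],
  [[0,0,15],[0,0,0]],
  [[0,0,15],[0,0,0]],
  [[0,0,15],[0,0,0]],
  [[0,0,15],[0,0,0]],
  [[0,0,15],[0,0,0]],
  [[0,0,15],[0,0,0]],
  [[0,0,12],[0,0,0]],
  [[0,0,8],[0,0,0]],
  [[0,0,5],[0,0,0]],
  [[0,0,3],[0,0,0]],
  [[0,0,1],[0,0,0]],
  [[0,0,0],[0,0,0]],
  [[0,0,0],[0,0,0]],
])

```text
time_s: 17.35
eef_pos: [634.8, 232.4, 171.0]
ee_rot: [-0.0, 1.0, 0.021, 0.001]
force: [0.9, -0.2, -4.6]
grip_width: 0.318
```

Request:
play_rows([
  [[0,0,1],[0,0,0]],
  [[0,0,1],[0,0,0]],
  [[0,0,0],[0,0,0]],
  [[0,0,0],[0,0,0]],
])

```text
time_s: 17.68
eef_pos: [634.5, 232.4, 168.3]
ee_rot: [0.0, 1.0, 0.021, -0.0]
force: [-0.3, -0.3, -4.5]
grip_width: 0.318
```

Request:
play_rows([
  [[0,1,0.7],[0,0,0]],
  [[0,0,0.7],[0,0,0]],
  [[0,0,0],[0,0,0]],
  [[0,0,0],[0,0,0]],
])

```text
time_s: 18.02
eef_pos: [634.8, 231.6, 168.0]
ee_rot: [-0.0, 1.0, 0.021, 0.001]
force: [-1.7, 0.8, 5.5]
grip_width: 0.317
```

Request:
play_rows([
  [[0,0,0],[0,0,0]],
  [[0,0,0],[0,0,0]],
  [[0,0,0],[0,0,0]],
  [[0,0,0],[0,0,0]],
  [[0,0,0],[0,0,0]],
  [[0,0,0],[0,0,0]],
  [[0,0,-3],[0,0,0]],
  [[0,0,-7],[0,0,0]],
  [[0,0,-10],[0,0,0]],
  [[0,0,-10],[0,0,0]],
  [[0,0,-10],[0,0,0]],
  [[0,0,-10],[0,0,0]],
  [[0,0,-10],[0,0,0]],
  [[0,0,-10],[0,0,0]],
  [[0,0,0],[0,0,0]],
], fingers=82)

```text
time_s: 19.27
eef_pos: [635.2, 231.5, 239.7]
ee_rot: [-0.0, 1.0, 0.021, 0.002]
force: [1.0, -0.4, 0.2]
grip_width: 0.958
```

Request:
play_rows([
  [[0,10,0],[0,0,0]],
  [[0,20,0],[0,0,0]],
  [[0,20,0],[0,0,0]],
  [[0,20,0],[0,0,0]],
  [[0,20,0],[0,0,0]],
  [[0,20,0],[0,0,0]],
  [[0,20,0],[0,0,0]],
  [[0,20,0],[0,0,0]],
  [[0,20,0],[0,0,0]],
  [[0,20,0],[0,0,0]],
  [[0,12,0],[0,0,0]],
  [[0,0,0],[0,0,0]],
  [[0,0,0],[0,0,0]],
  [[0,0,0],[0,0,0]],
])

```text
time_s: 20.43
eef_pos: [643.0, 30.4, 236.7]
ee_rot: [-0.0, 1.0, 0.022, -0.0]
force: [0.2, 0.4, 0.3]
grip_width: 0.959
```

```bash
python3 - <<'E'
from h import *
delta(642.6,29.3,78,2.4)
grab(4)
a=cv2.imread("pics/top4.png");b=cv2.imread("pics/scene4.png")
z=lambda i,x,y,w,h,k:cv2.resize(i[y:y+h,x:x+w],(w*k,h*k),interpolation=cv2.INTER_CUBIC)
cv2.imwrite("pics/z6.png",np.vstack([np.hstack([z(a,220,160,50,50,8),z(a,335,160,50,50,8)]),z(b,220,110,200,45,4)]))
cv2.imwrite("pics/z6.png",np.vstack([np.hstack([z(a,220,160,50,50,7),z(a,335,160,50,50,7)]),np.hstack([z(b,335,140,70,60,5),z(b,255,200,70,60,5)])]))
E
```

```text
t 20.4 pos [643.   30.4 236.7] yaw 2.47 tilt [-3.e-04  4.e-04 -1.e+00] grip 81.9 F [0.2 0.4 0.3]
tool shift [ -0.4   1.2 158.7] turn z(neg yaw): 0.07
```

View pics/z6.png

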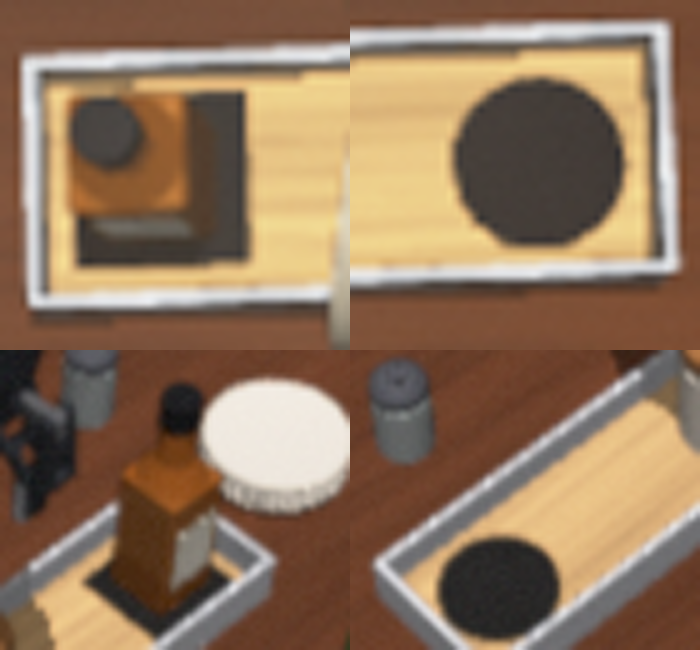

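The bottle stands square on the square mat, with its shoulder centre at (128,153). The round mat is clear and centred at (539,162), or (499,588) in the scene half.

```bash
python3 - <<'E'
from h import *
print("bottle",back("top",(220+128/7,160+153/7),137),"cap",back("top",(220+104/7,160+133/7),215))
print("cap scene",back("scene",(335+181/5,140+(400-350)/5),215))
print("round",back("top",(335+189/7,160+161.5/7),15),back("scene",(255+149/5,200+238/5),15))
print("sqmat",back("top",(220+161/7,160+179/7),15))
E
```

```text
bottle [631.84734785 230.84529166] cap [630.61918452 230.76289471]
cap scene [635.58651973 229.09739911]
round [ 644.60120878 -177.55529293] [ 645.80262566 -176.44539162]
sqmat [634.62270119 231.12320142]
```

Request:
play_rows([
  [[0,1,18],[0,0,0]],
  [[0,0,20],[0,0,0]],
  [[0,0,20],[0,0,0]],
  [[0,0,20],[0,0,0]],
  [[0,0,20],[0,0,0]],
  [[0,0,20],[0,0,0]],
  [[0,0,20],[0,0,0]],
  [[0,0,14],[0,0,0]],
  [[0,0,6],[0,0,0]],
  [[0,0,0],[0,0,0]],
  [[0,0,0],[0,0,0]],
])

```text
time_s: 21.45
eef_pos: [643.5, 29.0, 79.6]
ee_rot: [0.0, 1.0, 0.021, 0.0]
force: [0.7, -0.6, 0.1]
grip_width: 0.961
```

Request:
play_rows([
  [[0,0,0],[0,0,0]],
  [[0,0,0],[0,0,0]],
  [[0,0,0],[0,0,0]],
  [[0,0,0],[0,0,0]],
  [[0,0,0],[0,0,0]],
  [[0,0,0],[0,0,0]],
  [[0,0,0],[0,0,0]],
  [[0,0,0],[0,0,0]],
  [[0,0,0],[0,0,0]],
  [[0,0,0],[0,0,0]],
], fingers=40, squeeze=40)

```text
time_s: 22.28
eef_pos: [643.5, 28.0, 85.7]
ee_rot: [0.001, 1.0, 0.021, 0.002]
force: [-18.0, -0.7, 38.6]
grip_width: 0.474
```

```bash
python3 - <<'E'
from h import *
delta(642.6,29.3,78,2.4)
grab(5)
a=cv2.imread("pics/top5.png");b=cv2.imread("pics/scene5.png")
z=lambda i,x,y,w,h,k:cv2.resize(i[y:y+h,x:x+w],(w*k,h*k),interpolation=cv2.INTER_CUBIC)
cv2.imwrite("pics/z7.png",np.hstack([z(b,285,130,90,100,6)]))
E
```

```text
t 22.3 pos [643.5  28.   85.7] yaw 2.46 tilt [ 0.0034 -0.0021 -1.    ] grip 40.5 F [-18.   -0.7  38.6]
tool shift [-0.9 -1.4  7.7] turn z(neg yaw): 0.06
```

View pics/z7.png

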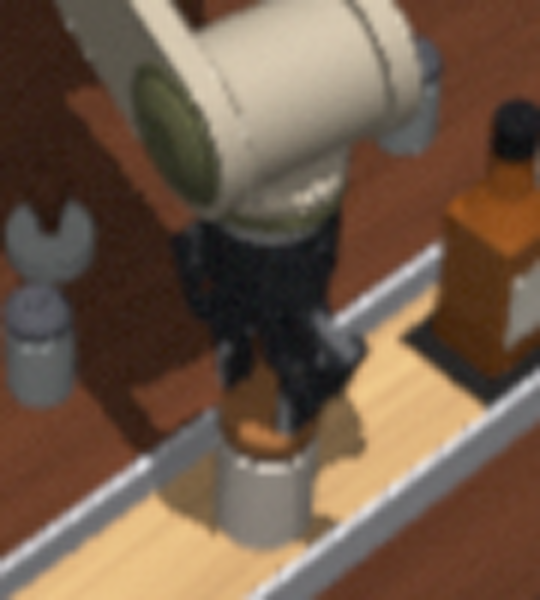

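The jar is still upright, but the fingers seem to have pinched it off-centre and slid onto its lid. I'll open them gently, lift and look again.

Request:
play_rows([
  [[0,0,-3],[0,0,0]],
  [[0,0,-3],[0,0,0]],
  [[0,0,0],[0,0,0]],
  [[0,0,0],[0,0,0]],
  [[0,0,0],[0,0,0]],
  [[0,0,0],[0,0,0]],
  [[0,0,0],[0,0,0]],
  [[0,0,0],[0,0,0]],
  [[0,0,0],[0,0,0]],
  [[0,0,0],[0,0,0]],
], fingers=85, squeeze=25)

```text
time_s: 23.22
eef_pos: [643.1, 28.6, 84.8]
ee_rot: [-0.0, 1.0, 0.021, -0.0]
force: [-1.3, -0.8, 0.1]
grip_width: 0.995
```

Request:
play_rows([
  [[0,0,-5],[0,0,0]],
  [[0,0,-10],[0,0,0]],
  [[0,0,-20],[0,0,0]],
  [[0,0,-20],[0,0,0]],
  [[0,0,-20],[0,0,0]],
  [[0,0,-20],[0,0,0]],
  [[0,0,-10],[0,0,0]],
  [[0,20,0],[0,0,0]],
  [[0,20,0],[0,0,0]],
  [[0,20,0],[0,0,0]],
  [[0,20,0],[0,0,0]],
  [[0,20,0],[0,0,0]],
  [[0,20,0],[0,0,0]],
  [[0,20,0],[0,0,0]],
  [[0,10,0],[0,0,0]],
  [[0,0,0],[0,0,0]],
  [[0,0,0],[0,0,0]],
])

```text
time_s: 24.63
eef_pos: [649.5, -121.0, 189.9]
ee_rot: [-0.0, 1.0, 0.021, -0.0]
force: [0.4, 0.1, -0.0]
grip_width: 0.994
```

```bash
python3 - <<'E'
from h import *
u=(200+303/3,140+122/3); print("jar at pic2:",back("top",u,122), "scene",back("scene",(220+327/3,110+(590-330)/3),122))
grab(6)
a=cv2.imread("pics/top6.png");b=cv2.imread("pics/scene6.png")
for n in C: print(n,[(round(d["p"],2),(np.array(d["position"])*[640,400]).round(1), back(n,np.array(d["position"])*[640,400],67).round(0)) for d in ctrl.spot_in(n,"jar_mid")])
z=lambda i,x,y,w,h,k:cv2.resize(i[y:y+h,x:x+w],(w*k,h*k),interpolation=cv2.INTER_CUBIC)
cv2.imwrite("pics/z8.png",np.hstack([z(a,270,150,64,64,6),z(b,290,160,64,64,6)]))
delta(642.6,29.3,78,2.4)
E
```

```text
jar at pic2: [638.30265834  31.00892818] scene [640.23211757  30.44889623]
scene [(0.96, array([325.7, 209.6]), array([644.,  13.])), (0.77, array([412.8, 198.7]), array([812., 282.]))]
top [(0.63, array([222.9, 133.3]), array([805., 294.])), (0.57, array([298.7, 182.6]), array([639.,  39.]))]
t 24.8 pos [ 649.6 -120.1  190. ] yaw 2.5 tilt [ 0.e+00  2.e-04 -1.e+00] grip 84.7 F [-0.4 -0.2  0.4]
tool shift [  -0.4 -149.6  112. ] turn z(neg yaw): 0.1
```

View pics/z8.png

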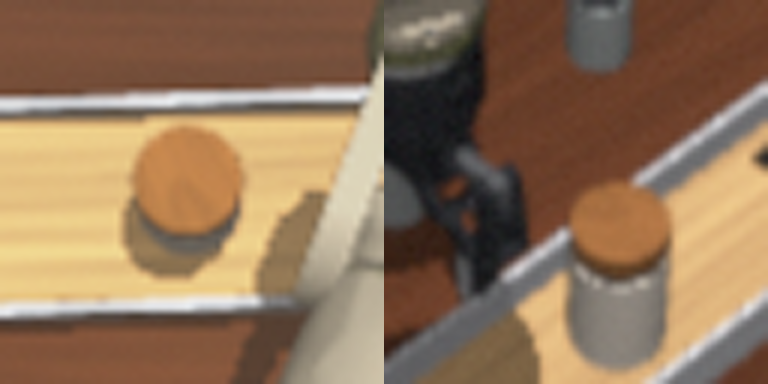

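The jar is unmoved and upright, with its lid at (188,181) in the top half. The last grip was probably too high, on the lid, so I'll regrip lower.

Request:
play_rows([
  [[0,-10,0],[0,0,0]],
  [[-1,-20,0],[0,0,0]],
  [[0,-20,0],[0,0,0]],
  [[0,-20,0],[0,0,0]],
  [[0,-20,0],[0,0,0]],
  [[0,-20,0],[0,0,0]],
  [[0,-20,0],[0,0,0]],
  [[0,-15,0],[0,0,0]],
  [[0,-6,0],[0,0,0]],
  [[0,0,10],[0,0,0]],
  [[0,0,20],[0,0,0]],
  [[0,0,20],[0,0,0]],
  [[0,0,20],[0,0,0]],
  [[0,0,20],[0,0,0]],
  [[0,0,15],[0,0,0]],
  [[0,0,10],[0,0,0]],
  [[0,0,10],[0,0,0]],
  [[0,0,5],[0,0,0]],
  [[0,0,0],[0,0,0]],
  [[0,0,0],[0,0,0]],
])

```text
time_s: 26.5
eef_pos: [642.4, 29.3, 60.3]
ee_rot: [0.0, 1.0, 0.021, 0.0]
force: [-0.1, -0.4, 0.2]
grip_width: 0.991
```

Request:
play_rows([
  [[0,0,0],[0,0,0]],
  [[0,0,0],[0,0,0]],
  [[0,0,0],[0,0,0]],
  [[0,0,0],[0,0,0]],
  [[0,0,0],[0,0,0]],
  [[0,0,0],[0,0,0]],
], fingers=52, squeeze=40)

```text
time_s: 27.0
eef_pos: [642.4, 29.5, 61.0]
ee_rot: [0.0, 1.0, 0.021, 0.001]
force: [-3.4, -0.2, 5.2]
grip_width: 0.688
```

Request:
play_rows([
  [[0,0,0],[0,0,0]],
  [[0,0,0],[0,0,0]],
  [[0,0,-5],[0,0,0]],
  [[0,0,-10],[0,0,0]],
  [[0,0,-10],[0,0,0]],
  [[0,7,0],[0,0,0]],
  [[-0.6,20,0],[0,0,0]],
  [[-0.6,20,0],[0,0,0]],
  [[-0.6,20,0],[0,0,0]],
  [[-0.6,20,0],[0,0,0]],
  [[-0.6,20,0],[0,0,0]],
  [[-0.6,20,0],[0,0,0]],
  [[-0.6,20,0],[0,0,0]],
  [[-0.6,20,0],[0,0,0]],
  [[-0.6,20,0],[0,0,0]],
  [[-0.4,20,0],[0,0,0]],
  [[0,0,0],[0,0,0]],
  [[0,0,0],[0,0,0]],
  [[0,0,0],[0,0,0]],
])

```text
time_s: 28.58
eef_pos: [644.9, -177.3, 84.8]
ee_rot: [-0.0, 1.0, 0.021, -0.0]
force: [-0.4, 0.5, -3.0]
grip_width: 0.69
```

```bash
python3 - <<'E'
from h import *
delta(645.5,-178,64,2.4)
E
```

```text
t 28.6 pos [ 644.9 -177.3   84.8] yaw 2.43 tilt [-3.e-04  4.e-04 -1.e+00] grip 58.9 F [-0.4  0.5 -3. ]
tool shift [ 0.6  0.7 20.8] turn z(neg yaw): 0.03
```

Request:
play_rows([
  [[0.5,0.5,5],[0,0,0]],
  [[0,0,6],[0,0,0]],
  [[0,0,5],[0,0,0]],
  [[0,0,3],[0,0,0]],
  [[0,0,1],[0,0,0]],
  [[0,0,0],[0,0,0]],
  [[0,0,0.7],[0,0,0]],
  [[0,0,0.7],[0,0,0]],
  [[0,0,0],[0,0,0]],
  [[0,0,0],[0,0,0]],
])

```text
time_s: 29.42
eef_pos: [645.8, -178.1, 64.0]
ee_rot: [0.0, 1.0, 0.021, 0.0]
force: [-1.7, -0.6, 0.7]
grip_width: 0.686
```

Request:
play_rows([
  [[0,0,0],[0,0,0]],
  [[0,0,0],[0,0,0]],
  [[0,0,0],[0,0,0]],
  [[0,0,0],[0,0,0]],
  [[0,0,0],[0,0,0]],
  [[0,0,0],[0,0,0]],
  [[0,0,-5],[0,0,0]],
  [[0,0,-10],[0,0,0]],
  [[0,0,-15],[0,0,0]],
  [[0,0,-20],[0,0,0]],
  [[0,0,-20],[0,0,0]],
  [[0,0,-20],[0,0,0]],
  [[0,0,-20],[0,0,0]],
  [[0,0,-15],[0,0,0]],
  [[0,0,-5],[0,0,0]],
], fingers=85)

```text
time_s: 30.67
eef_pos: [646.4, -178.4, 197.4]
ee_rot: [0.001, 1.0, 0.021, 0.002]
force: [-0.4, -0.2, 1.2]
grip_width: 0.996
```

Request:
play_rows([
  [[-18,12,0],[0,0,0]],
  [[-18,12,0],[0,0,0]],
  [[-18,12,0],[0,0,0]],
  [[-18,12,0],[0,0,0]],
  [[-18,12,0],[0,0,0]],
  [[-18,12,0],[0,0,0]],
  [[-18,12,0],[0,0,0]],
  [[-18,12,0],[0,0,0]],
  [[-18,12,0],[0,0,0]],
  [[-16,12,0],[0,0,0]],
  [[0,0,0],[0,0,0]],
  [[0,0,0],[0,0,0]],
  [[0,0,0],[0,0,0]],
])

```text
time_s: 31.75
eef_pos: [473.2, -305.0, 193.5]
ee_rot: [-0.0, 1.0, 0.021, 0.0]
force: [-0.1, 0.2, 0.4]
grip_width: 0.994
```

```bash
python3 - <<'E'
from h import *
delta(473,-306,60,2.4)
grab(7)
a=cv2.imread("pics/top7.png");b=cv2.imread("pics/scene7.png")
z=lambda i,x,y,w,h,k:cv2.resize(i[y:y+h,x:x+w],(w*k,h*k),interpolation=cv2.INTER_CUBIC)
for n in C: print(n,[(round(d["p"],2),(np.array(d["position"])*[640,400]).round(1), back(n,np.array(d["position"])*[640,400],50).round(0)) for d in ctrl.spot_in(n,"shaker1_mid")])
cv2.imwrite("pics/z9.png",np.vstack([z(a,200,155,220,100,3),z(b,200,125,220,140,3)[:300]]))
E
```

```text
t 31.8 pos [ 473.2 -305.   193.5] yaw 2.43 tilt [ 2.e-04  2.e-04 -1.e+00] grip 84.9 F [-0.1  0.2  0.4]
tool shift [ -0.3   1.  133.5] turn z(neg yaw): 0.03
scene [(0.58, array([325.5, 162.7]), array([463., 172.])), (0.49, array([329.6, 145.8]), array([405., 246.])), (0.49, array([390.5, 158.3]), array([612., 380.]))]
top [(0.73, array([255.9, 239. ]), array([451., 181.])), (0.6, array([312., 237.]), array([458.,  -5.])), (0.47, array([477.3, 245. ]), array([ 433., -559.]))]
```

View pics/z9.png

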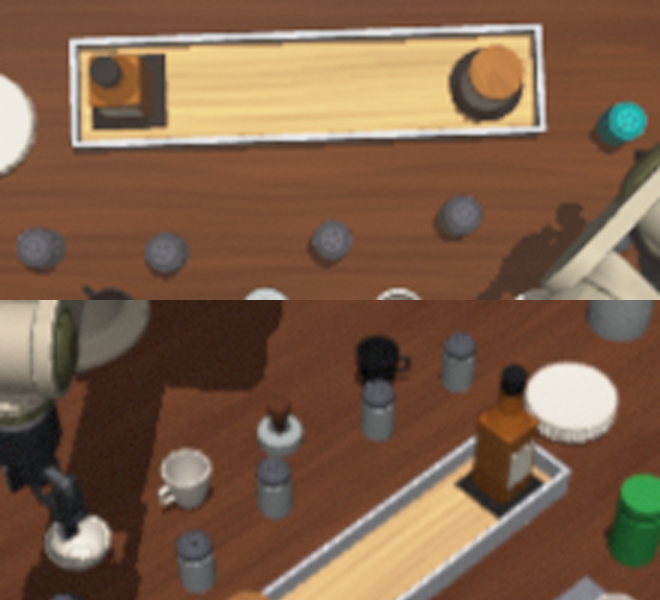

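The jar stands on the round mat, with its lid at (497,72), and the bottle is on the square mat. Shakers 1–4 are unmoved at (40,248), (167,253), (333,242) and (461,216).

Request:
play_rows([
  [[0,1,12],[0,0,0]],
  [[0,0,20],[0,0,0]],
  [[0,0,20],[0,0,0]],
  [[0,0,20],[0,0,0]],
  [[0,0,20],[0,0,0]],
  [[0,0,20],[0,0,0]],
  [[0,0,20],[0,0,0]],
  [[0,0,15],[0,0,0]],
  [[0,0,10],[0,0,0]],
  [[0,0,5],[0,0,0]],
  [[0,0,0],[0,0,0]],
  [[0,0,0],[0,0,0]],
])

```text
time_s: 32.95
eef_pos: [473.3, -306.6, 32.1]
ee_rot: [0.0, 1.0, 0.021, 0.0]
force: [0.3, -0.1, -0.3]
grip_width: 0.996
```

Request:
play_rows([
  [[0,0,0],[0,0,0]],
  [[0,0,0],[0,0,0]],
  [[0,0,0],[0,0,0]],
  [[0,0,0],[0,0,0]],
  [[0,0,0],[0,0,0]],
  [[0,0,0],[0,0,0]],
  [[0,0,0],[0,0,0]],
  [[0,0,0],[0,0,0]],
  [[0,0,0],[0,0,0]],
  [[0,0,0],[0,0,0]],
], fingers=36, squeeze=35)

```text
time_s: 33.78
eef_pos: [473.1, -306.8, 32.3]
ee_rot: [0.001, 1.0, 0.021, 0.0]
force: [-2.2, 1.1, 5.8]
grip_width: 0.498
```

```bash
python3 - <<'E'
from h import *
a=.026;c0=np.array([640,27.])  # mat line based tray frame
for yt in(-104,-52,0,52,104): print(yt,(c0+[-np.sin(a)*yt,yt*np.cos(a)]).round(1))
print("jar",back("top",(200+497/3,155+72/3),125))
for p in[(40,248),(167,253),(333,242),(461,216)]: print(back("top",(200+p[0]/3,155+p[1]/3),80).round(1))
for p in[(459,347),(378,392),(273,472),(195,545)]: print(back("scene",(200+p[0]/3,125+(p[1]-300)/3),80).round(1))
delta(643,-77,80,2.4)
E
```

```text
-104 [642.7 -77. ]
-52 [641.4 -25. ]
0 [640.  27.]
52 [638.6  79. ]
104 [637.3 131. ]
jar [ 644.0386557  -177.75708104]
[455.1 317.2]
[449.9 179.1]
[462.1  -1.9]
[ 490.8 -142.2]
[466.4 313.9]
[457.6 179.3]
[474.3  -6.8]
[ 501.9 -146.6]
t 33.8 pos [ 473.1 -306.8   32.3] yaw 2.43 tilt [ 7.e-04 -1.e-03 -1.e+00] grip 42.5 F [-2.2  1.1  5.8]
tool shift [ 179.5 -222.3  -47.8] turn z(neg yaw): 0.03
```

Request:
play_rows([
  [[0,0,-5],[0,0,0]],
  [[0,0,-10],[0,0,0]],
  [[0,0,-20],[0,0,0]],
  [[0,0,-20],[0,0,0]],
  [[0,0,-20],[0,0,0]],
  [[0,0,-20],[0,0,0]],
  [[0,0,-10],[0,0,0]],
  [[0,-12,0],[0,0,0]],
  [[0,-20,0],[0,0,0]],
  [[0,-20,0],[0,0,0]],
  [[0,-20,0],[0,0,0]],
  [[0,-20,0],[0,0,0]],
  [[0,-20,0],[0,0,0]],
  [[0,-20,0],[0,0,0]],
  [[0,-20,0],[0,0,0]],
  [[0,-20,0],[0,0,0]],
  [[0,-20,0],[0,0,0]],
  [[0,-20,0],[0,0,0]],
  [[0,-10,0],[0,0,0]],
  [[0,0,0],[0,0,0]],
])

```text
time_s: 35.45
eef_pos: [462.7, -82.5, 135.8]
ee_rot: [-0.0, 1.0, 0.022, -0.001]
force: [-0.4, -0.8, 0.1]
grip_width: 0.492
```

Request:
play_rows([
  [[10,0,0],[0,0,0]],
  [[20,0,0],[0,0,0]],
  [[20,0,0],[0,0,0]],
  [[20,0,0],[0,0,0]],
  [[20,0,0],[0,0,0]],
  [[20,0,0],[0,0,0]],
  [[20,0,0],[0,0,0]],
  [[20,0,0],[0,0,0]],
  [[20,0,0],[0,0,0]],
  [[10,0,0],[0,0,0]],
  [[0,0,0],[0,0,0]],
  [[0,0,0],[0,0,0]],
  [[0,0,0],[0,0,0]],
])

```text
time_s: 36.53
eef_pos: [642.6, -77.5, 136.1]
ee_rot: [-0.0, 1.0, 0.021, -0.001]
force: [0.5, -0.1, -1.7]
grip_width: 0.492
```

```bash
python3 - <<'E'
from h import *
delta(643,-77,44.5,2.4)
E
```

```text
t 36.5 pos [642.6 -77.5 136.1] yaw 2.4 tilt [-1.e-03  1.e-04 -1.e+00] grip 42.0 F [ 0.5 -0.1 -1.7]
tool shift [ 0.5 -0.4 91.6] turn z(neg yaw): 0.0
```

Next I lower it, creeping the last millimetres.

Request:
play_rows([
  [[0,0,10],[0,0,0]],
  [[0,0,15],[0,0,0]],
  [[0,0,15],[0,0,0]],
  [[0,0,15],[0,0,0]],
  [[0,0,15],[0,0,0]],
  [[0,0,10],[0,0,0]],
  [[0,0,6],[0,0,0]],
  [[0,0,3],[0,0,0]],
  [[0,0,1],[0,0,0]],
  [[0,0,0],[0,0,0]],
  [[0,0,0.7],[0,0,0]],
  [[0,0,0.7],[0,0,0]],
  [[0,0,0],[0,0,0]],
  [[0,0,0],[0,0,0]],
])

```text
time_s: 37.7
eef_pos: [643.4, -77.0, 45.3]
ee_rot: [0.0, 1.0, 0.021, 0.0]
force: [0.6, -0.3, -1.8]
grip_width: 0.494
```

Request:
play_rows([
  [[0,0,0.7],[0,0,0]],
  [[0,0,0.7],[0,0,0]],
  [[0,0,0],[0,0,0]],
  [[0,0,0],[0,0,0]],
])

```text
time_s: 38.03
eef_pos: [643.5, -77.1, 44.3]
ee_rot: [0.0, 1.0, 0.021, 0.0]
force: [-2.2, -0.1, 5.3]
grip_width: 0.496
```

Request:
play_rows([
  [[0,0,0],[0,0,0]],
  [[0,0,0],[0,0,0]],
  [[0,0,0],[0,0,0]],
  [[0,0,0],[0,0,0]],
  [[0,0,0],[0,0,0]],
  [[0,0,-5],[0,0,0]],
  [[0,0,-10],[0,0,0]],
  [[0,0,-15],[0,0,0]],
  [[0,0,-20],[0,0,0]],
  [[0,0,-20],[0,0,0]],
  [[0,0,-20],[0,0,0]],
  [[0,0,-10],[0,0,0]],
  [[0,0,-5],[0,0,0]],
], fingers=62)

```text
time_s: 39.12
eef_pos: [644.0, -77.2, 151.1]
ee_rot: [0.001, 1.0, 0.021, 0.002]
force: [0.5, -0.3, -0.7]
grip_width: 0.725
```

Request:
play_rows([
  [[-15,6,0],[0,0,0]],
  [[-17,6.7,0],[0,0,0]],
  [[-17,6.7,0],[0,0,0]],
  [[-17,6.7,0],[0,0,0]],
  [[-17,6.7,0],[0,0,0]],
  [[-17,6.7,0],[0,0,0]],
  [[-17,6.7,0],[0,0,0]],
  [[-17,6.7,0],[0,0,0]],
  [[-17,6.7,0],[0,0,0]],
  [[0,0,0],[0,0,0]],
  [[0,0,0],[0,0,0]],
  [[0,0,0],[0,0,0]],
], fingers=85)

```text
time_s: 40.12
eef_pos: [495.4, -142.8, 148.5]
ee_rot: [-0.0, 1.0, 0.021, -0.0]
force: [-0.8, 0.5, 0.0]
grip_width: 0.995
```

```bash
python3 - <<'E'
from h import *
delta(495,-143,32,2.4)
grab(8)
a=cv2.imread("pics/top8.png");b=cv2.imread("pics/scene8.png")
z=lambda i,x,y,w,h,k:cv2.resize(i[y:y+h,x:x+w],(w*k,h*k),interpolation=cv2.INTER_CUBIC)
cv2.imwrite("pics/z10.png",np.vstack([z(a,200,155,220,100,3),z(b,200,125,220,140,3)]))
E
```

```text
t 40.1 pos [ 495.4 -142.8  148.5] yaw 2.43 tilt [-1.e-04  2.e-04 -1.e+00] grip 84.9 F [-0.8  0.5  0. ]
tool shift [ -0.4   0.2 116.5] turn z(neg yaw): 0.03
```

View pics/z10.png

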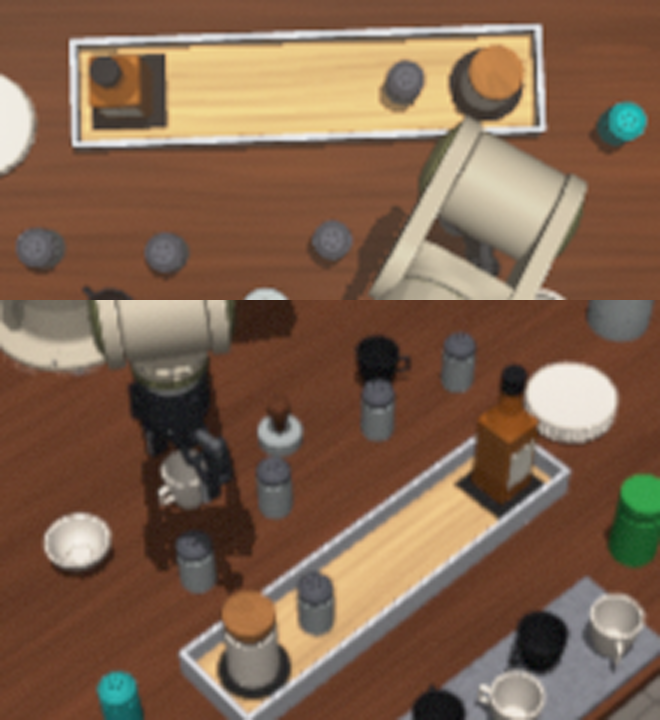

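Shaker 5 stands upright in the tray at (404,82), and the others are unmoved. That makes 11 pictures viewed.

Request:
play_rows([
  [[0,0,10],[0,0,0]],
  [[0,0,20],[0,0,0]],
  [[0,0,20],[0,0,0]],
  [[0,0,20],[0,0,0]],
  [[0,0,20],[0,0,0]],
  [[0,0,15],[0,0,0]],
  [[0,0,8],[0,0,0]],
  [[0,0,3.5],[0,0,0]],
  [[0,0,0],[0,0,0]],
  [[0,0,0],[0,0,0]],
])

```text
time_s: 41.05
eef_pos: [495.4, -143.1, 32.7]
ee_rot: [0.0, 1.0, 0.021, 0.0]
force: [-0.1, -0.8, 0.1]
grip_width: 0.997
```

Request:
play_rows([
  [[0,0,0],[0,0,0]],
  [[0,0,0],[0,0,0]],
  [[0,0,0],[0,0,0]],
  [[0,0,0],[0,0,0]],
  [[0,0,0],[0,0,0]],
  [[0,0,0],[0,0,0]],
  [[0,0,0],[0,0,0]],
  [[0,0,0],[0,0,0]],
  [[0,0,0],[0,0,0]],
  [[0,0,0],[0,0,0]],
], fingers=36, squeeze=35)

```text
time_s: 41.88
eef_pos: [495.2, -143.2, 32.9]
ee_rot: [0.0, 1.0, 0.021, 0.0]
force: [-1.8, -0.2, 6.0]
grip_width: 0.493
```

```bash
python3 - <<'E'
from h import *
delta(641.5,-25,137,2.4)
E
```

```text
t 41.9 pos [ 495.2 -143.2   32.9] yaw 2.43 tilt [ 8.e-04 -6.e-04 -1.e+00] grip 42.1 F [-1.8 -0.2  6. ]
tool shift [ 151.2 -111.8 -104. ] turn z(neg yaw): 0.03
```

Request:
play_rows([
  [[0,0,-5],[0,0,0]],
  [[0,0,-10],[0,0,0]],
  [[0,0,-20],[0,0,0]],
  [[0,0,-20],[0,0,0]],
  [[0,0,-20],[0,0,0]],
  [[0,0,-20],[0,0,0]],
  [[0,0,-10],[0,0,0]],
  [[10,-8,0],[0,0,0]],
  [[19,-14,0],[0,0,0]],
  [[19,-14,0],[0,0,0]],
  [[19,-14,0],[0,0,0]],
  [[19,-14,0],[0,0,0]],
  [[19,-14,0],[0,0,0]],
  [[19,-14,0],[0,0,0]],
  [[18,-13,0],[0,0,0]],
  [[9,-7,0],[0,0,0]],
  [[0,0,0],[0,0,0]],
  [[0,0,0],[0,0,0]],
  [[0,0,0],[0,0,0]],
])

```text
time_s: 43.47
eef_pos: [640.5, -24.7, 136.4]
ee_rot: [-0.0, 1.0, 0.021, -0.001]
force: [0.3, -0.8, -0.4]
grip_width: 0.493
```

```bash
python3 - <<'E'
from h import *
delta(641.5,-25,46,2.4)
E
```

```text
t 43.5 pos [640.5 -24.7 136.4] yaw 2.41 tilt [-1.5e-03  2.0e-04 -1.0e+00] grip 42.1 F [ 0.3 -0.8 -0.4]
tool shift [ 1.1  0.3 90.4] turn z(neg yaw): 0.01
```

Request:
play_rows([
  [[1,0,10],[0,0,0]],
  [[0,0,15],[0,0,0]],
  [[0,0,15],[0,0,0]],
  [[0,0,15],[0,0,0]],
  [[0,0,15],[0,0,0]],
  [[0,0,10],[0,0,0]],
  [[0,0,6],[0,0,0]],
  [[0,0,3],[0,0,0]],
  [[0,0,1],[0,0,0]],
  [[0,0,0],[0,0,0]],
  [[0,0,0.8],[0,0,0]],
  [[0,0,0.8],[0,0,0]],
  [[0,0,0.8],[0,0,0]],
  [[0,0,0],[0,0,0]],
  [[0,0,0],[0,0,0]],
])

```text
time_s: 44.72
eef_pos: [642.3, -24.6, 45.0]
ee_rot: [0.0, 1.0, 0.021, 0.0]
force: [0.7, 0.7, -0.1]
grip_width: 0.495
```

Request:
play_rows([
  [[0,0,0],[0,0,0]],
  [[0,0,0],[0,0,0]],
  [[0,0,0],[0,0,0]],
  [[0,0,0],[0,0,0]],
  [[0,0,0],[0,0,0]],
  [[0,0,-5],[0,0,0]],
  [[0,0,-10],[0,0,0]],
  [[0,0,-15],[0,0,0]],
  [[0,0,-20],[0,0,0]],
  [[0,0,-20],[0,0,0]],
  [[0,0,-20],[0,0,0]],
  [[0,0,-10],[0,0,0]],
  [[0,0,-5],[0,0,0]],
], fingers=62)

```text
time_s: 45.8
eef_pos: [642.8, -24.7, 152.2]
ee_rot: [0.0, 1.0, 0.021, 0.002]
force: [-0.6, -0.2, 0.9]
grip_width: 0.724
```

Request:
play_rows([
  [[-14,-2,0],[0,0,0]],
  [[-20,-3,0],[0,0,0]],
  [[-20,-4,0],[0,0,0]],
  [[-20,-4,0],[0,0,0]],
  [[-20,-4,0],[0,0,0]],
  [[-20,-4,0],[0,0,0]],
  [[-20,-4,0],[0,0,0]],
  [[-20,-4,0],[0,0,0]],
  [[-20,0,0],[0,0,0]],
  [[0,0,0],[0,0,0]],
  [[0,0,0],[0,0,0]],
  [[0,0,0],[0,0,0]],
], fingers=85)

```text
time_s: 46.8
eef_pos: [467.5, -3.1, 149.7]
ee_rot: [0.0, 1.0, 0.021, 0.0]
force: [0.6, -0.3, 1.2]
grip_width: 0.993
```

```bash
cat > chk.py <<'E'
from h import *
import sys
def chk(k,prev,pts):
    grab(k)
    for n in C:
        a=cv2.imread(f"pics/{n}{k}.png",0);b=cv2.imread(f"pics/{prev}".replace("N",n),0)
        for i,(x,y) in pts.items():
            u=proj(n,[x,y,55])[0].round().astype(int);w=10 if n=="top" else 12
            t=b[u[1]-w:u[1]+w,u[0]-w:u[0]+w];s=a[u[1]-w-12:u[1]+w+12,u[0]-w-12:u[0]+w+12]
            m=cv2.matchTemplate(s,t,cv2.TM_CCOEFF_NORMED);_,v,_,l=cv2.minMaxLoc(m);print(n,i,"shift px",l[0]-12,l[1]-12,"score",round(v,2))
E
python3 - <<'E'
from chk import *
delta(468,-2,32,2.4)
chk(9,"N0.png",{1:(458,319),2:(454,179),3:(467,-2)})
E
```

```text
t 46.8 pos [467.5  -3.1 149.7] yaw 2.42 tilt [ 2.e-04 -0.e+00 -1.e+00] grip 84.8 F [ 0.6 -0.3  1.2]
tool shift [  0.5  -1.1 117.7] turn z(neg yaw): 0.02
scene 1 shift px 0 0 score 0.98
scene 2 shift px 0 0 score 1.0
scene 3 shift px 0 0 score 0.72
top 1 shift px 0 0 score 1.0
top 2 shift px 0 0 score 0.99
top 3 shift px 4 -2 score 0.6
```

Request:
play_rows([
  [[0,-1,10],[0,0,0]],
  [[0,0,20],[0,0,0]],
  [[0,0,20],[0,0,0]],
  [[0,0,20],[0,0,0]],
  [[0,0,20],[0,0,0]],
  [[0,0,15],[0,0,0]],
  [[0,0,8],[0,0,0]],
  [[0,0,4],[0,0,0]],
  [[0,0,0],[0,0,0]],
  [[0,0,0],[0,0,0]],
])

```text
time_s: 47.73
eef_pos: [467.5, -2.1, 33.3]
ee_rot: [0.0, 1.0, 0.021, 0.0]
force: [-0.0, 0.4, -0.0]
grip_width: 0.993
```

Request:
play_rows([
  [[0,0,0],[0,0,0]],
  [[0,0,0],[0,0,0]],
  [[0,0,0],[0,0,0]],
  [[0,0,0],[0,0,0]],
  [[0,0,0],[0,0,0]],
  [[0,0,0],[0,0,0]],
  [[0,0,0],[0,0,0]],
  [[0,0,0],[0,0,0]],
  [[0,0,0],[0,0,0]],
  [[0,0,0],[0,0,0]],
], fingers=36, squeeze=35)

```text
time_s: 48.57
eef_pos: [467.3, -2.1, 33.5]
ee_rot: [0.0, 1.0, 0.021, 0.0]
force: [-2.4, -0.3, 6.1]
grip_width: 0.492
```

```bash
python3 - <<'E'
from h import *
delta(640,27,137,2.4)
E
```

```text
t 48.6 pos [467.3  -2.1  33.5] yaw 2.43 tilt [ 8.e-04 -3.e-04 -1.e+00] grip 42.0 F [-2.4 -0.3  6.1]
tool shift [ 173.9  -21.7 -103.4] turn z(neg yaw): 0.03
```

Request:
play_rows([
  [[0,0,-5],[0,0,0]],
  [[0,0,-10],[0,0,0]],
  [[0,0,-20],[0,0,0]],
  [[0,0,-20],[0,0,0]],
  [[0,0,-20],[0,0,0]],
  [[0,0,-20],[0,0,0]],
  [[0,0,-10],[0,0,0]],
  [[10,-6,0],[0,0,0]],
  [[20,-4,0],[0,0,0]],
  [[20,-4,0],[0,0,0]],
  [[20,-4,0],[0,0,0]],
  [[20,-4,0],[0,0,0]],
  [[20,0,0],[0,0,0]],
  [[20,0,0],[0,0,0]],
  [[20,0,0],[0,0,0]],
  [[17,0,0],[0,0,0]],
  [[7,0,0],[0,0,0]],
  [[0,0,0],[0,0,0]],
  [[0,0,0],[0,0,0]],
  [[0,0,0],[0,0,0]],
])

```text
time_s: 50.23
eef_pos: [639.3, 27.4, 137.8]
ee_rot: [-0.0, 1.0, 0.021, -0.0]
force: [0.4, 0.0, -2.0]
grip_width: 0.492
```

```bash
python3 - <<'E'
from h import *
delta(640,27,46,2.4)
E
```

```text
t 50.2 pos [639.3  27.4 137.8] yaw 2.43 tilt [-7.e-04  1.e-04 -1.e+00] grip 42.0 F [ 0.4  0.  -2. ]
tool shift [ 0.8  0.4 91.8] turn z(neg yaw): 0.03
```

Request:
play_rows([
  [[1,0,10],[0,0,0]],
  [[0,0,15],[0,0,0]],
  [[0,0,15],[0,0,0]],
  [[0,0,15],[0,0,0]],
  [[0,0,15],[0,0,0]],
  [[0,0,10],[0,0,0]],
  [[0,0,6],[0,0,0]],
  [[0,0,3],[0,0,0]],
  [[0,0,1],[0,0,0]],
  [[0,0,0],[0,0,0]],
  [[0,0,0.8],[0,0,0]],
  [[0,0,0.8],[0,0,0]],
  [[0,0,0.8],[0,0,0]],
  [[0,0,0.4],[0,0,0]],
  [[0,0,0],[0,0,0]],
  [[0,0,0],[0,0,0]],
])

```text
time_s: 51.57
eef_pos: [641.1, 27.3, 45.6]
ee_rot: [0.0, 1.0, 0.021, 0.0]
force: [-1.2, -0.3, 3.4]
grip_width: 0.491
```

Request:
play_rows([
  [[0,0,0],[0,0,0]],
  [[0,0,0],[0,0,0]],
  [[0,0,0],[0,0,0]],
  [[0,0,0],[0,0,0]],
  [[0,0,0],[0,0,0]],
  [[0,0,-5],[0,0,0]],
  [[0,0,-10],[0,0,0]],
  [[0,0,-15],[0,0,0]],
  [[0,0,-20],[0,0,0]],
  [[0,0,-20],[0,0,0]],
  [[0,0,-20],[0,0,0]],
  [[0,0,-10],[0,0,0]],
  [[0,0,-5],[0,0,0]],
], fingers=62)

```text
time_s: 52.65
eef_pos: [641.6, 27.3, 152.4]
ee_rot: [0.0, 1.0, 0.021, 0.002]
force: [0.3, -0.1, -0.3]
grip_width: 0.728
```

Request:
play_rows([
  [[-10,-10,0],[0,0,0]],
  [[-17,-15,0],[0,0,0]],
  [[-17,-15,0],[0,0,0]],
  [[-17,-15,0],[0,0,0]],
  [[-17,-15,0],[0,0,0]],
  [[-17,-15,0],[0,0,0]],
  [[-17,-15,0],[0,0,0]],
  [[-17,-15,0],[0,0,0]],
  [[-17,-15,0],[0,0,0]],
  [[-17,-15,0],[0,0,0]],
  [[-17,-15,0],[0,0,0]],
  [[0,0,0],[0,0,0]],
  [[0,0,0],[0,0,0]],
  [[0,0,0],[0,0,0]],
], fingers=85)

```text
time_s: 53.82
eef_pos: [454.6, 179.3, 149.8]
ee_rot: [0.0, 1.0, 0.021, -0.0]
force: [1.1, 0.2, -0.1]
grip_width: 0.994
```

```bash
python3 - <<'E'
from chk import *
delta(454,179,32,2.4)
chk(10,"N0.png",{1:(458,319),2:(454,179)})
E
```

```text
t 53.8 pos [454.6 179.3 149.8] yaw 2.42 tilt [-1.e-04 -2.e-04 -1.e+00] grip 84.9 F [ 1.1  0.2 -0.1]
tool shift [ -0.6   0.3 117.8] turn z(neg yaw): 0.02
scene 1 shift px 0 0 score 0.93
scene 2 shift px 0 0 score 0.79
top 1 shift px 12 12 score 0.29
top 2 shift px -5 -2 score 0.51
```

Request:
play_rows([
  [[0,0,10],[0,0,0]],
  [[0,0,20],[0,0,0]],
  [[0,0,20],[0,0,0]],
  [[0,0,20],[0,0,0]],
  [[0,0,20],[0,0,0]],
  [[0,0,15],[0,0,0]],
  [[0,0,8],[0,0,0]],
  [[0,0,4],[0,0,0]],
  [[0,0,0],[0,0,0]],
  [[0,0,0],[0,0,0]],
])

```text
time_s: 54.75
eef_pos: [454.7, 179.6, 33.4]
ee_rot: [-0.0, 1.0, 0.021, 0.0]
force: [0.8, 0.2, -0.1]
grip_width: 0.999
```

Request:
play_rows([
  [[0,0,0],[0,0,0]],
  [[0,0,0],[0,0,0]],
  [[0,0,0],[0,0,0]],
  [[0,0,0],[0,0,0]],
  [[0,0,0],[0,0,0]],
  [[0,0,0],[0,0,0]],
  [[0,0,0],[0,0,0]],
  [[0,0,0],[0,0,0]],
  [[0,0,0],[0,0,0]],
  [[0,0,0],[0,0,0]],
], fingers=36, squeeze=35)

```text
time_s: 55.58
eef_pos: [454.5, 179.7, 33.7]
ee_rot: [-0.0, 1.0, 0.021, 0.0]
force: [-1.4, -0.3, 5.0]
grip_width: 0.496
```

Request:
play_rows([
  [[0,0,-5],[0,0,0]],
  [[0,0,-10],[0,0,0]],
  [[0,0,-20],[0,0,0]],
  [[0,0,-20],[0,0,0]],
  [[0,0,-20],[0,0,0]],
  [[0,0,-20],[0,0,0]],
  [[0,0,-10],[0,0,0]],
  [[10,6,0],[0,0,0]],
  [[20,12,0],[0,0,0]],
  [[20,12,0],[0,0,0]],
  [[20,12,0],[0,0,0]],
  [[20,12,0],[0,0,0]],
  [[20,12,0],[0,0,0]],
  [[20,12,0],[0,0,0]],
  [[20,12,0],[0,0,0]],
  [[20,12,0],[0,0,0]],
  [[10,6,0],[0,0,0]],
  [[0,0,0],[0,0,0]],
  [[0,0,0],[0,0,0]],
  [[0,0,0],[0,0,0]],
])

```text
time_s: 57.25
eef_pos: [638.0, 79.6, 137.2]
ee_rot: [-0.0, 1.0, 0.021, -0.001]
force: [0.2, 0.7, -1.7]
grip_width: 0.496
```

```bash
python3 - <<'E'
from h import *
delta(638.6,79,46,2.4)
E
```

```text
t 57.2 pos [638.   79.6 137.2] yaw 2.44 tilt [-1.6e-03  2.0e-04 -1.0e+00] grip 42.3 F [ 0.2  0.7 -1.7]
tool shift [ 0.7  0.6 91.2] turn z(neg yaw): 0.04
```

Request:
play_rows([
  [[0.5,0.5,10],[0,0,0]],
  [[0,0,15],[0,0,0]],
  [[0,0,15],[0,0,0]],
  [[0,0,15],[0,0,0]],
  [[0,0,15],[0,0,0]],
  [[0,0,10],[0,0,0]],
  [[0,0,6],[0,0,0]],
  [[0,0,3],[0,0,0]],
  [[0,0,1],[0,0,0]],
  [[0,0,0],[0,0,0]],
  [[0,0,0.8],[0,0,0]],
  [[0,0,0.8],[0,0,0]],
  [[0,0,0.8],[0,0,0]],
  [[0,0,0.4],[0,0,0]],
  [[0,0,0],[0,0,0]],
  [[0,0,0],[0,0,0]],
])

```text
time_s: 58.58
eef_pos: [639.5, 78.8, 45.8]
ee_rot: [0.0, 1.0, 0.021, 0.0]
force: [-1.5, -0.6, 2.8]
grip_width: 0.494
```

Request:
play_rows([
  [[0,0,0],[0,0,0]],
  [[0,0,0],[0,0,0]],
  [[0,0,0],[0,0,0]],
  [[0,0,0],[0,0,0]],
  [[0,0,0],[0,0,0]],
  [[0,0,-5],[0,0,0]],
  [[0,0,-10],[0,0,0]],
  [[0,0,-15],[0,0,0]],
  [[0,0,-20],[0,0,0]],
  [[0,0,-20],[0,0,0]],
  [[0,0,-20],[0,0,0]],
  [[0,0,-10],[0,0,0]],
  [[0,0,-5],[0,0,0]],
], fingers=62)

```text
time_s: 59.67
eef_pos: [639.9, 78.9, 152.6]
ee_rot: [0.0, 1.0, 0.021, 0.002]
force: [0.3, -0.7, 0.6]
grip_width: 0.728
```

Request:
play_rows([
  [[-15,-10,0],[0,0,0]],
  [[-15,-18,0],[0,0,0]],
  [[-14,-20,0],[0,0,0]],
  [[-14,-20,0],[0,0,0]],
  [[-14,-20,0],[0,0,0]],
  [[-14,-20,0],[0,0,0]],
  [[-14,-20,0],[0,0,0]],
  [[-14,-20,0],[0,0,0]],
  [[-14,-20,0],[0,0,0]],
  [[-14,-20,0],[0,0,0]],
  [[-14,-20,0],[0,0,0]],
  [[-14,-20,0],[0,0,0]],
  [[0,-18,0],[0,0,0]],
  [[0,0,0],[0,0,0]],
  [[0,0,0],[0,0,0]],
  [[0,0,0],[0,0,0]],
], fingers=85)

```text
time_s: 61.0
eef_pos: [459.0, 316.8, 149.7]
ee_rot: [0.0, 1.0, 0.021, -0.0]
force: [0.5, -0.3, 0.5]
grip_width: 0.994
```

```bash
python3 - <<'E'
from chk import *
delta(459,318,32,2.4)
chk(11,"N0.png",{1:(459,318)})
E
```

```text
t 61.0 pos [459.  316.8 149.7] yaw 2.41 tilt [-8.e-04 -6.e-04 -1.e+00] grip 84.9 F [ 0.5 -0.3  0.5]
tool shift [  0.2  -1.3 117.7] turn z(neg yaw): 0.01
scene 1 shift px 0 0 score 0.66
top 1 shift px 12 -10 score 0.37
```

Request:
play_rows([
  [[0,-1,10],[0,0,0]],
  [[0,0,20],[0,0,0]],
  [[0,0,20],[0,0,0]],
  [[0,0,20],[0,0,0]],
  [[0,0,20],[0,0,0]],
  [[0,0,15],[0,0,0]],
  [[0,0,8],[0,0,0]],
  [[0,0,4],[0,0,0]],
  [[0,0,0],[0,0,0]],
  [[0,0,0],[0,0,0]],
])

```text
time_s: 61.93
eef_pos: [459.3, 318.5, 33.7]
ee_rot: [-0.0, 1.0, 0.021, 0.0]
force: [0.7, 0.9, 0.5]
grip_width: 0.995
```

Request:
play_rows([
  [[0,0,0],[0,0,0]],
  [[0,0,0],[0,0,0]],
  [[0,0,0],[0,0,0]],
  [[0,0,0],[0,0,0]],
  [[0,0,0],[0,0,0]],
  [[0,0,0],[0,0,0]],
  [[0,0,0],[0,0,0]],
  [[0,0,0],[0,0,0]],
  [[0,0,0],[0,0,0]],
  [[0,0,0],[0,0,0]],
], fingers=36, squeeze=35)

```text
time_s: 62.77
eef_pos: [459.2, 318.6, 33.9]
ee_rot: [-0.0, 1.0, 0.021, 0.0]
force: [-1.5, -0.4, 5.6]
grip_width: 0.489
```

```bash
python3 - <<'E'
from h import *
delta(637.3,129,137,2.4)
E
```

```text
t 62.8 pos [459.2 318.6  33.9] yaw 2.43 tilt [ 9.e-04  5.e-04 -1.e+00] grip 41.7 F [-1.5 -0.4  5.6]
tool shift [ 170.  197. -103.] turn z(neg yaw): 0.03
```

Request:
play_rows([
  [[0,0,-5],[0,0,0]],
  [[0,0,-10],[0,0,0]],
  [[0,0,-20],[0,0,0]],
  [[0,0,-20],[0,0,0]],
  [[0,0,-20],[0,0,0]],
  [[0,0,-20],[0,0,0]],
  [[0,0,-10],[0,0,0]],
  [[0,10,0],[0,0,0]],
  [[0,20,0],[0,0,0]],
  [[0,20,0],[0,0,0]],
  [[0,20,0],[0,0,0]],
  [[0,20,0],[0,0,0]],
  [[0,20,0],[0,0,0]],
  [[0,20,0],[0,0,0]],
  [[0,20,0],[0,0,0]],
  [[0,20,0],[0,0,0]],
  [[5,15,0],[0,0,0]],
  [[10,9,0],[0,0,0]],
])

```text
time_s: 64.27
eef_pos: [481.3, 123.3, 137.3]
ee_rot: [0.0, 1.0, 0.021, -0.001]
force: [0.1, -0.5, -1.9]
grip_width: 0.491
```

Request:
play_rows([
  [[15,0,0],[0,0,0]],
  [[20,0,0],[0,0,0]],
  [[20,0,0],[0,0,0]],
  [[20,0,0],[0,0,0]],
  [[20,0,0],[0,0,0]],
  [[20,0,0],[0,0,0]],
  [[20,0,0],[0,0,0]],
  [[12,0,0],[0,0,0]],
  [[8,0,0],[0,0,0]],
  [[0,0,0],[0,0,0]],
  [[0,0,0],[0,0,0]],
  [[0,0,0],[0,0,0]],
])

```text
time_s: 65.27
eef_pos: [636.4, 131.8, 137.6]
ee_rot: [0.0, 1.0, 0.021, -0.001]
force: [-0.6, 0.5, -0.7]
grip_width: 0.493
```

```bash
python3 - <<'E'
from h import *
delta(637.3,132,46,2.4)
E
```

```text
t 65.3 pos [636.4 131.8 137.6] yaw 2.44 tilt [-0.0012 -0.     -1.    ] grip 42.1 F [-0.6  0.5 -0.7]
tool shift [ 1.  -0.2 91.6] turn z(neg yaw): 0.04
```

Request:
play_rows([
  [[0.5,0,10],[0,0,0]],
  [[0,0,15],[0,0,0]],
  [[0,0,15],[0,0,0]],
  [[0,0,15],[0,0,0]],
  [[0,0,15],[0,0,0]],
  [[0,0,10],[0,0,0]],
  [[0,0,6],[0,0,0]],
  [[0,0,3],[0,0,0]],
  [[0,0,1],[0,0,0]],
  [[0,0,0],[0,0,0]],
  [[0,0,0.8],[0,0,0]],
  [[0,0,0.8],[0,0,0]],
  [[0,0,0.8],[0,0,0]],
  [[0,0,0.4],[0,0,0]],
  [[0,0,0],[0,0,0]],
  [[0,0,0],[0,0,0]],
])

```text
time_s: 66.6
eef_pos: [637.7, 131.8, 46.0]
ee_rot: [-0.0, 1.0, 0.021, 0.0]
force: [-1.4, -0.1, 3.9]
grip_width: 0.493
```

Request:
play_rows([
  [[0,0,0],[0,0,0]],
  [[0,0,0],[0,0,0]],
  [[0,0,0],[0,0,0]],
  [[0,0,0],[0,0,0]],
  [[0,0,0],[0,0,0]],
  [[0,0,-5],[0,0,0]],
  [[0,0,-10],[0,0,0]],
  [[0,0,-15],[0,0,0]],
  [[0,0,-20],[0,0,0]],
  [[0,0,-20],[0,0,0]],
  [[0,0,-20],[0,0,0]],
  [[0,0,-20],[0,0,0]],
  [[0,0,-20],[0,0,0]],
  [[0,0,-10],[0,0,0]],
], fingers=62)

```text
time_s: 67.77
eef_pos: [638.3, 131.9, 189.2]
ee_rot: [-0.0, 1.0, 0.021, 0.002]
force: [-0.0, 0.5, -0.0]
grip_width: 0.726
```

Request:
play_rows([
  [[-15,0,0],[0,0,0]],
  [[-20,0,0],[0,0,0]],
  [[-20,0,0],[0,0,0]],
  [[-20,0,0],[0,0,0]],
  [[-20,0,0],[0,0,0]],
  [[-20,0,0],[0,0,0]],
  [[-20,0,0],[0,0,0]],
  [[-20,0,0],[0,0,0]],
  [[-20,0,0],[0,0,0]],
  [[-20,0,0],[0,0,0]],
  [[-20,0,0],[0,0,0]],
  [[-15,0,0],[0,0,0]],
  [[0,0,0],[0,0,0]],
  [[0,0,0],[0,0,0]],
  [[0,0,0],[0,0,0]],
])

```text
time_s: 69.02
eef_pos: [408.5, 122.1, 185.7]
ee_rot: [-0.0, 1.0, 0.021, 0.0]
force: [0.7, -0.1, -0.2]
grip_width: 0.722
```

```bash
python3 - <<'E'
from h import *
delta(400,130,200,2.4)
grab(12)
a=cv2.imread("pics/top12.png");b=cv2.imread("pics/scene12.png")
z=lambda i,x,y,w,h,k:cv2.resize(i[y:y+h,x:x+w],(w*k,h*k),interpolation=cv2.INTER_CUBIC)
cv2.imwrite("pics/z11.png",np.vstack([z(a,190,150,220,70,3.5.__int__()+0) if 0 else cv2.resize(a[150:230,195:395],(700,280)),cv2.resize(b[125:275,220:420],(400,300),interpolation=cv2.INTER_CUBIC) if 0 else cv2.resize(b[120:270,225:425],(700,525)[:2],interpolation=cv2.INTER_CUBIC)])[:800])
E
```

```text
t 69.0 pos [408.5 122.1 185.7] yaw 2.42 tilt [ 9.e-04  0.e+00 -1.e+00] grip 61.7 F [ 0.7 -0.1 -0.2]
tool shift [ -8.1  -8.3 -14.3] turn z(neg yaw): 0.02
```

View pics/z11.png

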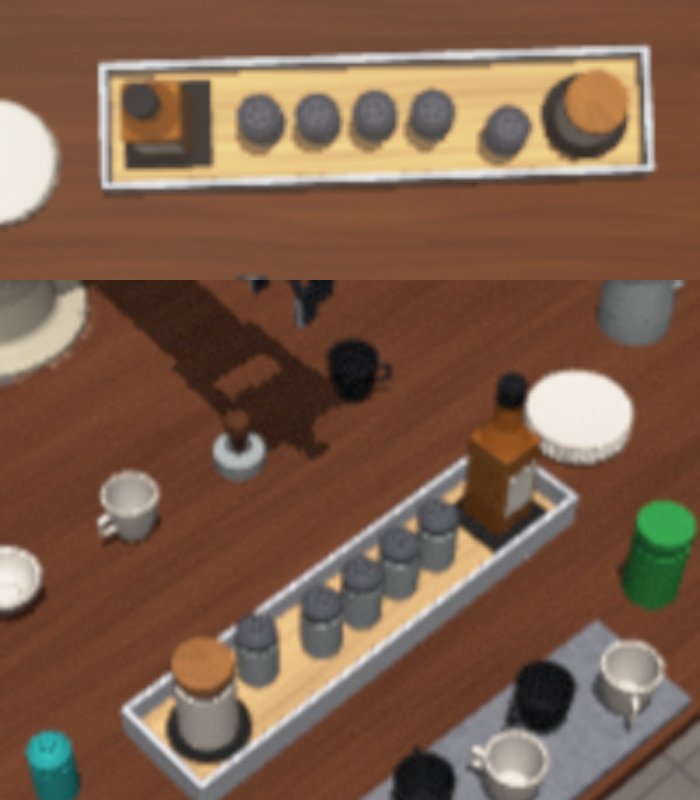

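All five shakers stand upright in the tray. Shaker 5 was knocked to (506,130) but is still inside it and upright. The bottle at (140,100) and the jar at (597,101) are in place. I'll check the bystanders, then hand in.

```bash
python3 - <<'E'
from chk import *
g=lambda u,v,z:tuple(back("top",T(u,v),z))
chk(13,"N0.png",{"cupB":g(217,425,50),"tamper":g(347,425,50),"cupW":g(457,426,50),"bowl":g(574,434,35),"turq":g(648,264,80),"green":g(181,100,110),"saucers":g(108,266,35)})
ctrl.finish_job(); print("done")
E
```

```text
scene cupB shift px 0 1 score 0.82
scene tamper shift px 0 0 score 0.94
scene cupW shift px 0 0 score 1.0
scene bowl shift px 0 0 score 1.0
scene turq shift px 0 0 score 1.0
scene green shift px 0 0 score 1.0
scene saucers shift px 0 0 score 1.0
top cupB shift px -8 -1 score 0.41
top tamper shift px 0 0 score 0.48
top cupW shift px 0 0 score 1.0
top bowl shift px 0 0 score 1.0
top turq shift px 0 0 score 1.0
top green shift px 0 0 score 1.0
top saucers shift px -1 2 score 0.89
the job is handed in; nothing more can be done
done
```

The job is done and handed in, at about 69 s of robot time. The bottle and the jar are swapped, and all five steel shakers stand upright in the tray.

**What I did:** I parked the jar in the middle of the tray and lifted the bottle by its neck. I turned it square with the tray and set it on the square mat. The jar then went onto the round mat, and the shakers went over the lip one at a time.

**Last checks:**
- **Bottle:** it read 1 to 4 mm from the centre of the square mat, because the two cameras disagree by about 5 mm in x on the cap.
- **Jar:** it is about 1 mm from the centre of the round mat.
- **Shakers:** all five are upright on the tray floor in the last picture. Shaker 5 had been knocked a few centimetres after I placed it. It is still inside the tray and clear of the mat, so I left it there.
- **Bystanders:** the white cup, bowl, turquoise and green look-alikes showed no movement in either view.
    - The tamper showed none in the scene view. Its top view matched poorly (0.48), probably because the arm or its shadow covered it.
    - The saucers showed none in the scene view and about 2 px in the top view.
    - The black cup showed 1 px in the scene view. Its top-view match was unreliable (-8 px, score 0.41), probably also because of the arm.
    - I did not check the pitcher or the portafilter, but the arm did not work near the pitcher. I never located the portafilter in the pictures.

**What went wrong:** my first regrip of the parked jar failed. The fingers closed to 40 mm and the tool saw about 39 N upward at the last reading, close to the 40 N limit. I did not record the peak during that move. The jar stayed upright and in place, and a lower grip held it.

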